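# Cull misshapen tin lids into the reject drawer

## Task

Check the batch of six gold tin lids standing in the wire rack: three are full, round and flat, and three are not (one has a piece broken off, one is too small, one is bent). Set the three faulty lids down in the open drawer of the grey steel box, without throwing or dropping them in from high up, then push the drawer fully shut. Leave the good lids in their slots and do not disturb the other things on the table.

Things in the scene. Friction and masses are not known exactly. Their poses are not given: they have to be found in the camera images.
- rack: Fixed steel wire rack, 378 mm long (y), 110 wide (x); origin on the table under its middle. Six slots at y = -145, -87, -29, 29, 87, 145 mm. Rails at x = +-20 mm, top z = 18 mm, carry the lids; a hoop 46 mm wide, reaching 61 mm up the lid's plane, stands behind each lid's lower (-y) face; a low wire stops its foot. Lids come out along their own z.
- lid_chipped: Gold lid in a rack slot, 9 mm thick, 40 g. Origin: 4 mm below the lowest point of its rim there. Axes: z in the lid's plane, up through its middle (25 deg from vertical, leaning to the rack's -y); y normal of the upper face. Odd: 105 mm lid with a straight piece broken off at a chord 30 mm from the middle, on the +x upper side (72 deg from z). Rim top at z = 108 mm, whole 14 mm either side.
- lid_small: Gold lid in a rack slot, 9 mm thick, 40 g. Origin: 4 mm below the lowest point of its rim there. Axes: z in the lid's plane, up through its middle (25 deg from vertical, leaning to the rack's -y); y normal of the upper face. Odd: round and flat, but only 92 mm in diameter instead of 105. Rim top at z = 95 mm.
- lid_bent: Gold lid in a rack slot, 9 mm thick, 40 g. Origin: 4 mm below the lowest point of its rim there. Axes: z in the lid's plane, up through its middle (25 deg from vertical, leaning to the rack's -y); y normal of the upper face. Odd: 105 mm lid; the part beyond x = 23 mm is folded 45 deg towards +y; the rest is flat. Rim top at z = 108 mm.
- lid_good_1: Gold lid in a rack slot, 9 mm thick, 40 g. Origin: 4 mm below the lowest point of its rim there. Axes: z in the lid's plane, up through its middle (25 deg from vertical, leaning to the rack's -y); y normal of the upper face. Good: full, round and flat, 105 mm in diameter; rim top at z = 108 mm. Stays.
- lid_good_2: Gold lid in a rack slot, 9 mm thick, 40 g. Origin: 4 mm below the lowest point of its rim there. Axes: z in the lid's plane, up through its middle (25 deg from vertical, leaning to the rack's -y); y normal of the upper face. Good: full, round and flat, 105 mm in diameter; rim top at z = 108 mm. Stays.
- lid_good_3: Gold lid in a rack slot, 9 mm thick, 40 g. Origin: 4 mm below the lowest point of its rim there. Axes: z in the lid's plane, up through its middle (25 deg from vertical, leaning to the rack's -y); y normal of the upper face. Good: full, round and flat, 105 mm in diameter; rim top at z = 108 mm. Stays.
- lid_chipped_mid (a point): Middle of the 105 mm circle of lid_chipped, half its thickness deep; 56 mm from the body's origin along its z.
- lid_small_mid (a point): Middle of the 92 mm circle of lid_small, half its thickness deep; 49 mm from the body's origin along its z.
- lid_bent_mid (a point): Middle of the 105 mm circle of lid_bent, half its thickness deep; 56 mm from the body's origin along its z.
- lid_good_1_mid (a point): Middle of the 105 mm circle of lid_good_1, half its thickness deep; 56 mm from the body's origin along its z.
- lid_good_2_mid (a point): Middle of the 105 mm circle of lid_good_2, half its thickness deep; 56 mm from the body's origin along its z.
- lid_good_3_mid (a point): Middle of the 105 mm circle of lid_good_3, half its thickness deep; 56 mm from the body's origin along its z.
- cabinet: Low grey steel drawer box, fixed to the table, 205 (x) x 168 (y) x 94 mm high; origin under its middle; its -x side is the open front with the drawer.
- drawer (a joint): How far the drawer stands out of its box along the cabinet's -x, m: 0 shut, 0.150 fully out. About 1 to 2 N moves it.
- drawer_floor (a point): Middle of the drawer's inner floor (moves with it), 15 mm over the table. Inside 169 mm (x) x 136 mm (y); side walls 5 mm thick, tops 76 mm over the table; front panel 12 mm thick, top 91 mm over the table. With the drawer open by d, the first d - 5 mm of the inside behind the front panel are open above.
- drawer_pull (a point): Middle of the front edge of the drawer's pull, a steel lip 80 mm wide, 8 mm thick that stands 15 mm proud of the front panel; 74 mm over the table, 116 mm ahead (-x) of drawer_floor.
- tamper: Beech tamper, 81 mm wide, 98 mm high, loose bystander; origin under its middle. To be left alone.
- pot: White plastic pot with a blue screw lid, 69 mm wide, 85 mm high, loose bystander; origin under its middle. To be left alone.
- stamp: Self-inking stamp on its grey foot, red handle, 34 x 52 mm, 70 mm high, loose bystander; origin under its middle. To be left alone.
- weight: Check weight with a knob, 28 mm wide, 40 mm high, loose bystander; origin under its middle. To be left alone.
There are look-alikes about, which are no part of the job. Of the things that look like the lid_bent, the largest one is meant.

How it is judged:
By the outcome, as a careful person would: the job done as asked, in the order asked, and still so for the second after the job is handed in, with the robot touching nothing.
It also fails if it takes over 72 s, if anything falls off the work surface, if the arm or the gripper's body presses on something with over 40 N, if the wrist force passes 120 N, or if a joint passes its speed limit or range.

## Robot

A 6-joint arm with a two-finger parallel gripper is mounted at the origin on a cart in front of the work surface, level with it; the furniture and walls round the work are solid. World frame = base frame: x ahead of the robot, y to its left, z up, the work surface at z = 0. Lengths are in m, angles in rad, forces in N, time in s.
With the tool pointing down it reaches from about 0.35 to 0.85 m from the base axis. Payload 8.1 kg.
Tool frame: the origin (TCP) lies on the centre line of the jaws, within the pads' length; the fingertips stand 19 mm ahead of it and the grasp point (between the pads) is the TCP (robot.tips_ahead is the distance from the TCP to the fingertips, in m); y points along the fingers, z is the direction in which the jaws open and shut, and the axes are right-handed (so a half turn about y gives the same grasp; the last joint's range is limited). The gripper opens to 93 mm and grips with 3 to 60 N. Pads are 15 mm wide; open, the fingers measure 128 mm over their backs; the gripper's body (75 mm by 188 mm) begins 65 mm behind the grasp point.
Start: joints at [-1.373, 0.13, 1.488, -0, 1.523, -0.085], TCP at [0.167, -0.576, 0.238] pointing down, gripper open.
Joint ranges: [-2.96, 2.96], [-0.89, 2.26], [0.02, 2.5], [-1.34, 4.48], [0, 2.73], [-2.66, 2.66]. Speed limits (rad/s): [2.39, 2.39, 2.79, 3.14, 3.14, 3.14].

## Interface

Orientations are given as a rotation vector (axis times angle).
In Python, from plant import robot, imaging, models gives the robot as it stands.
- The arm moves only by the tool carry_out, never from a script. Its argument "motion" is one flat list of numbers, 7 for each row, row after row: the shift along the tool's x, y, z in m, then the turn, a rotation vector about the tool's x, y, z in degrees, then the opening, from -1 (shut) to 1 (fully open). A call has exactly 5 rows; each row shifts and turns the pose as measured when the row begins, along the tool's axes as they then stand; what a row does not reach is not made up. A row lasts 1/10 s, in which the tool goes at most 50 mm and 8.59 degrees, less where a joint would pass 70% of its speed; a pose out of reach is approached as far as the arm can. A call is refused whole if a number of a shift passes 0.05 or a number of a turn 8.59, either way. A call with a gripper value outside its range is refused whole. The fingers move at their own pace and stop on an object; "squeeze" is the grip in N (left out, the last holds). Time passes only in rows, so rows that do not move let the fingers close, or fill a call up. It gives the time, the measured TCP pose, the force and the opening at its end, in the units of the state.
- robot.read_state(): the state, without advancing time (a new reading comes with each control period).
- imaging.read_camera(name): name is "scene" or "top" or "wrist"; returns the picture (480x640x3 uint8, blue, green, red); there is no depth.
- imaging.camera_model(name): a dict with "K" (3x3 intrinsics, pixels), "position" and "orientation" of the camera in the world. Camera axes: x right, y down, z forward; pixel columns grow to the right and rows downward; lengths in m; the calibration is good to about 2 mm. A picture is of the moment at which its call begins: read the wrist's pose just before it. camera_model takes no time and is no camera call; for the wrist camera it gives the pose at the moment of the call.
- robot.close_job(): hands the job in, once; it reports no verdict.
Trained networks look in the newest picture that a camera, given by its name, has taken for a name from the list of things; names that differ only in an ending like _2 or _b are one class to them, and where a whole thing is asked for, a point or a joint stands for the part that bears it (a point fixed in the world has none). Each returns a list of dicts, best first, with "confidence" (0 to 1); they miss things now and then, are a little off and sometimes report something else, mostly with a low value. They report only what shows in the picture. A call takes as long as a camera call. They do not tell look-alikes from the thing itself.
- models.outline_of(camera, thing): "pixels" (480x640 bool, what is visible of it) and "pixel" ([column, row] in pixels, amid what is visible of it).
The state is a dict: "t": time; "q": joint angles; "dq": joint speeds; "joint_torque": joint torques, N m; "tool_pos": TCP position; "orientation": TCP orientation; "force": force on the tool from outside, world axes, zero at the start; "wrist_torque": the same for the moment, N m; "opening": finger opening in m.
Only numpy, scipy, OpenCV 4.12 (cv2) and the standard library are available. Lean on these libraries where they do the work, as an engineer would, in place of code of your own. Each camera call takes 0.05 s, during which the arm holds its last target.

## Working session

There is one attempt and no reset: what is moved stays moved. The work goes in short steps, Python scripts to look and compute and a tool call to move; the robot and the scene stay as the last step left them, time stands still between calls to the robot, and variables do not carry over. Pictures are saved under pics/ and viewed, and the job is handed in when it is done.

Besides the shell and the picture viewer there is one more tool, called after "Request:" by a JSON object that holds its "op" and its "data", one argument or row to a line. carry_out: Moves the arm, as the interface text tells. Its arguments: {"type":"object","properties":{"motion":{"type":"array","items":{"type":"number"}},"squeeze":{"type":"number"}},"required":["motion"]}

```bash
ls; mkdir -p pics
python3 - <<'E'
from plant import robot, imaging, models
import cv2
print(robot.read_state())
for n in("scene","top","wrist"):
    cv2.imwrite(f"pics/{n}0.png",imaging.read_camera(n)); m=imaging.camera_model(n); print(n,m)
E
```

```text
pics
{'t': 0.0, 'q': array([-1.37337253e+00,  1.31130272e-01,  1.48925821e+00, -2.48342830e-05,
        1.52299067e+00, -8.53948035e-02]), 'dq': array([-0.00014405,  0.00084073, -0.0003972 , -0.00033757,  0.00043167,
        0.0010226 ]), 'joint_torque': array([-1.08884840e-03, -5.59830987e+01, -4.91769075e+01,  7.66411331e-02,
        3.50846106e-02, -1.25898000e-04]), 'tool_pos': array([ 0.16735093, -0.57564418,  0.23661744]), 'orientation': array([-0.29479589,  2.07172316, -2.06799685]), 'force': array([0.07827176, 0.055818  , 0.78734018]), 'wrist_torque': array([-0.01953846,  0.00293672, -0.01520886]), 'opening': 0.09282614791255768}
scene {'K': array([[496.72853831,   0.        , 322.46383051],
       [  0.        , 496.72853831, 242.01583849],
       [  0.        ,   0.        ,   1.        ]]), 'position': array([-0.21581704,  0.67552773,  0.66375765]), 'orientation': array([-1.01099321,  2.18159149, -1.25162855])}
top {'K': array([[435.50315269,   0.        , 324.67060304],
       [  0.        , 435.50315269, 239.89566721],
       [  0.        ,   0.        ,   1.        ]]), 'position': array([0.46240649, 0.06173205, 1.07301951]), 'orientation': array([-2.19249857,  2.18348432, -0.1338437 ])}
wrist {'K': array([[367.00203537,   0.        , 319.55673164],
       [  0.        , 367.00203537, 238.92979987],
       [  0.        ,   0.        ,   1.        ]]), 'position': array([ 0.24113657, -0.55363361,  0.38406023]), 'orientation': array([ 2.32437528, -1.74453202, -0.25026332])}
```

View pics/scene0.png

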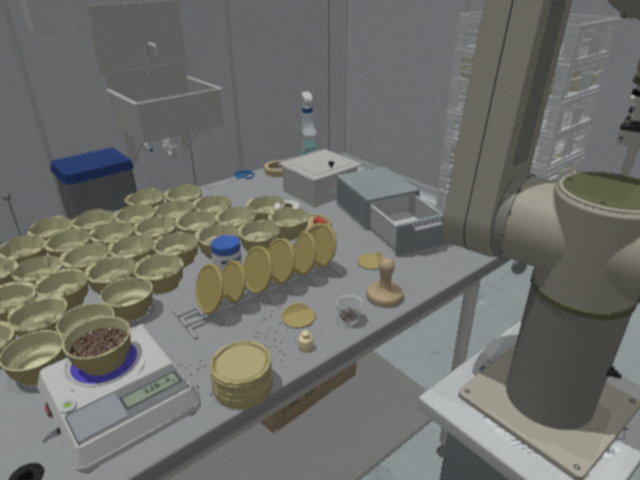

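View pics/top0.png

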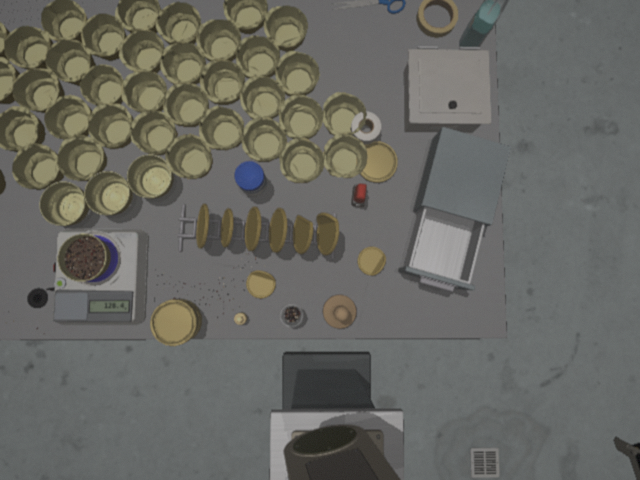

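View pics/wrist0.png

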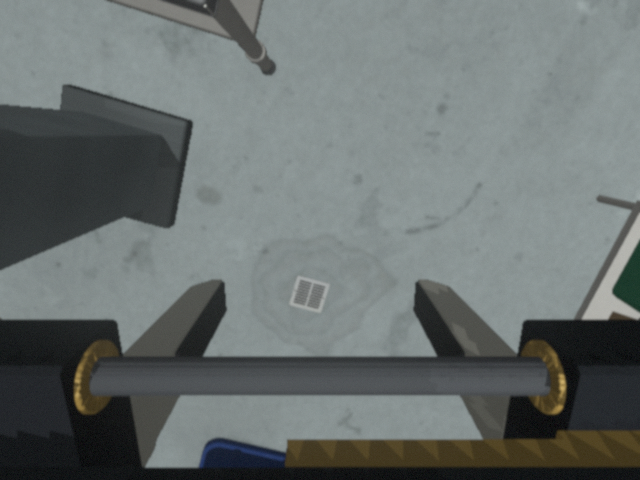

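Run:
```python
import cv2,numpy as np
a=cv2.imread("pics/scene0.png")[195:335,165:365]; a=cv2.resize(a,None,fx=4,fy=4,interpolation=cv2.INTER_CUBIC); cv2.imwrite("pics/c1.png",np.clip(a*1.4,0,255))
a=cv2.imread("pics/top0.png")[180:350,160:400]; a=cv2.resize(a,None,fx=3.3,fy=3.3,interpolation=cv2.INTER_CUBIC); cv2.imwrite("pics/c2.png",np.clip(a*1.4,0,255))
```

```text
[ WARN:0@0.057] global loadsave.cpp:1063 imwrite_ Unsupported depth image for selected encoder is fallbacked to CV_8U.
```

View pics/c1.png

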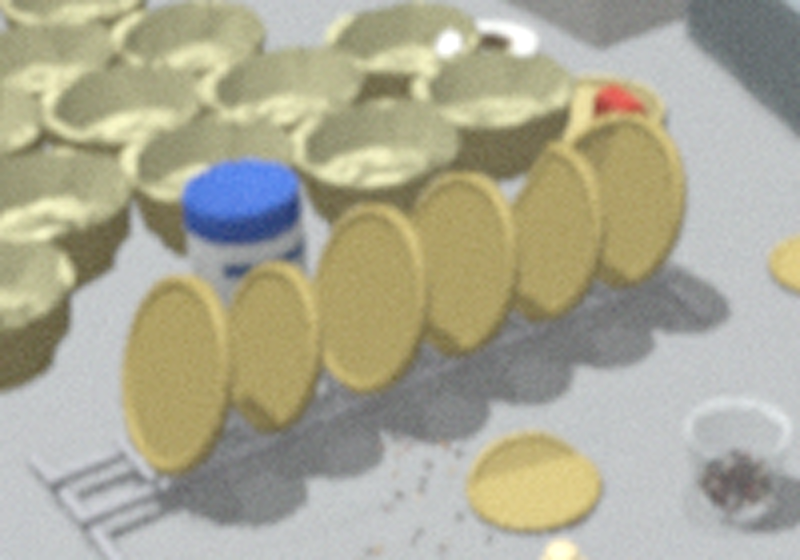

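View pics/c2.png

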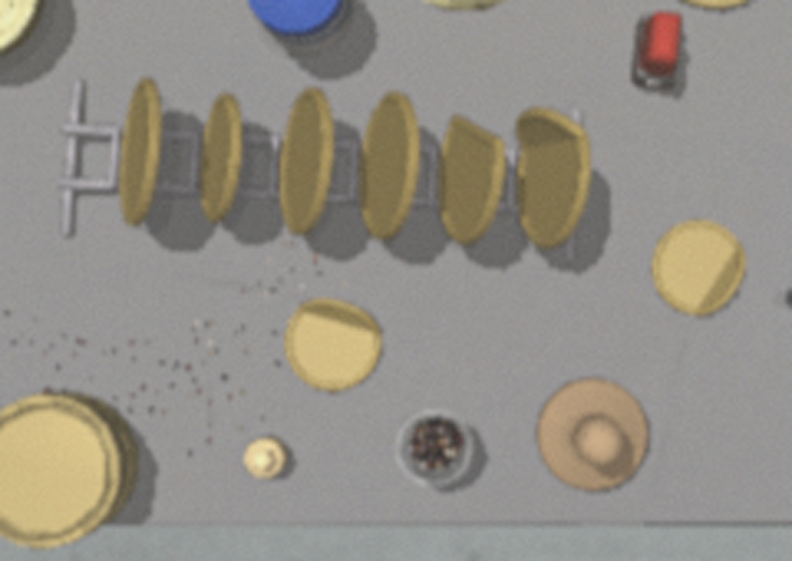

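Run:
```python
from plant import robot, imaging, models
import cv2,numpy as np,pickle
out={}
for c in("top","scene"):
    imaging.read_camera(c)
    for n in("lid_chipped","lid_small","lid_bent","lid_good_1","rack","cabinet","drawer","drawer_floor","drawer_pull"):
        r=models.outline_of(c,n); out[c,n]=r
        print(c,n,[(round(d["confidence"],2),np.round(d["pixel"]).tolist(),int(d["pixels"].sum()),cv2.boundingRect(d["pixels"].astype(np.uint8))) for d in r[:7]])
pickle.dump(out,open("o.pkl","wb")); print(robot.read_state()["t"])
```

```text
top lid_chipped [(0.72, [300.0, 230.0], 615, (293, 215, 20, 39))]
top lid_small [(0.96, [228.0, 225.0], 403, (220, 207, 13, 40))]
top lid_bent [(0.93, [371.0, 261.0], 629, (358, 246, 29, 29)), (0.6, [262.0, 284.0], 666, (246, 270, 30, 28)), (0.58, [326.0, 231.0], 833, (316, 212, 24, 43))]
top lid_good_1 [(0.85, [205.0, 224.0], 451, (196, 203, 13, 45)), (0.85, [252.0, 229.0], 649, (244, 205, 18, 46)), (0.84, [276.0, 231.0], 658, (269, 207, 19, 45))]
top rack [(0.75, [217.0, 232.0], 800, (178, 204, 158, 54)), (0.33, [325.0, 232.0], 806, (316, 212, 23, 43))]
top cabinet [(0.82, [451.0, 206.0], 11459, (399, 127, 112, 164)), (0.21, [239.0, 318.0], 104, (235, 313, 12, 11)), (0.16, [252.0, 227.0], 581, (245, 206, 16, 45))]
top drawer [(0.64, [442.0, 251.0], 4866, (399, 206, 85, 84))]
top drawer_floor [(0.87, [441.0, 248.0], 4989, (398, 206, 86, 85)), (0.28, [250.0, 179.0], 904, (234, 161, 33, 36))]
top drawer_pull [(0.77, [443.0, 248.0], 4987, (398, 206, 86, 84)), (0.44, [253.0, 226.0], 524, (246, 206, 15, 44))]
scene lid_chipped [(0.7, [305.0, 252.0], 764, (294, 232, 23, 44))]
scene lid_sm
[... 166 characters left out ...]
, (0.63, [391.0, 211.0], 6064, (336, 167, 110, 89))]
scene lid_good_1 [(0.97, [256.0, 267.0], 1138, (243, 247, 30, 48)), (0.84, [279.0, 261.0], 952, (268, 239, 27, 46)), (0.69, [208.0, 289.0], 1211, (194, 263, 31, 52)), (0.39, [386.0, 293.0], 1119, (367, 258, 36, 51))]
scene rack [(0.59, [239.0, 301.0], 817, (172, 263, 170, 75)), (0.4, [257.0, 267.0], 1070, (243, 247, 30, 47))]
scene cabinet [(0.51, [305.0, 256.0], 765, (293, 232, 24, 44)), (0.5, [323.0, 243.0], 883, (307, 223, 30, 45))]
scene drawer [(0.66, [409.0, 225.0], 3342, (369, 194, 76, 61))]
scene drawer_floor [(0.59, [406.0, 225.0], 3475, (368, 194, 78, 62))]
scene drawer_pull [(0.97, [410.0, 223.0], 3276, (370, 194, 75, 62))]
1.15
```

```bash
cat > h.py <<'E'
import cv2,numpy as np,pickle
from scipy.spatial.transform import Rotation as R
from scipy.optimize import minimize
from plant import robot, imaging, models
def proj(m,P):
    Rc=R.from_rotvec(m["orientation"]).as_matrix()
    p=(np.asarray(P)-m["position"])@Rc; uv=p@m["K"].T; return uv[:,:2]/uv[:,2:]
def ray(m,px,z):
    Rc=R.from_rotvec(m["orientation"]).as_matrix()
    d=Rc@np.linalg.inv(m["K"])@[px[0],px[1],1]; return m["position"]+d*(z-m["position"][2])/d[2]
SL=[145,87,29,-29,-87,-145]   # left to right in top
KIND=['g','s','g','g','c','b']
s25,c25=np.sin(np.deg2rad(25)),np.cos(np.deg2rad(25))
LZ=np.array([0,-s25,c25]);LY=np.array([0,c25,s25]);LX=np.array([1,0,0])
def org(i): # lid origin in the rack frame
    rad,mid=(46,49) if KIND[i]=='s' else (52.5,56)
    h=18+np.sqrt(rad**2-400)*c25+4.5*s25 - mid*c25
    return np.array([0,SL[i],h])/1000
def lid(i):
    k=KIND[i]; rad,mid=(46,49) if k=='s' else (52.5,56)
    a=np.linspace(0,2*np.pi,72); x=rad*np.sin(a); z=rad*np.cos(a); polys=[]
    x2,z2=x,z
    if k=='c':
        n=np.deg2rad(72); d=x*np.sin(n)+z*np.cos(n); e=np.minimum(30-d,0); x2=x+e*np.sin(n); z2=z+e*np.cos(n)
    for yy in(-4.5,4.5):
        dx=np.zeros_like(x2); y=np.full_like(x2,yy)
        polys.append((x2,y,z2))
    P=np.concatenate([np.c_[p] if False else np.stack(p,1) for p in polys])
    parts=[P]
    if k=='b':
        fl=P[P[:,0]<=23]; zz=np.sqrt(rad**2-23**2); ex=np.array([[23,t*4.5,q*zz] for t in(-1,1) for q in(-1,1)])
        fo=np.r_[P[P[:,0]>23],ex].copy(); dx=fo[:,0]-23; dy=fo[:,1].copy()
        fo[:,0]=23+dx*np.sqrt(.5)-dy*np.sqrt(.5); fo[:,1]=dx*np.sqrt(.5)+dy*np.sqrt(.5)
        parts=[np.r_[fl,ex],fo]
    return [org(i)+(p[:,:1]*LX+p[:,1:2]*LY+(p[:,2:]+mid)*LZ)/1000 for p in parts]
def pose(P,x,y,yaw):
    c,s=np.cos(yaw),np.sin(yaw); return np.asarray(P)@np.array([[c,s,0],[-s,c,0],[0,0,1]])+[x,y,0]
U=4
def rend(m,hulls):
    im=np.zeros((480*U,640*U),np.uint8)
    for P in hulls:
        h=cv2.convexHull(((proj(m,P)+.5)*U-.5).astype(np.float32)); cv2.fillConvexPoly(im,np.round(h*16).astype(np.int32),1,shift=4)
    return cv2.resize(im.astype(np.float32),(640,480),interpolation=cv2.INTER_AREA)
def iou_loss(a,b): return 1-np.minimum(a,b).sum()/np.maximum(a,b).sum()
E
cat > fit.py <<'E'
from h import *
M={c:imaging.camera_model(c) for c in("top","scene")}
def gold(c):
    im=cv2.imread(f"pics/{c}0.png").astype(int); b,g,r=im[...,0],im[...,1],im[...,2]
    m=((r-b)>0.28*r)&(r>50)
    roi=np.zeros((480,640),bool)
    if c=="top": roi[198:262,190:345]=1
    else:
        cv2.fillConvexPoly(t:=np.zeros((480,640),np.uint8),np.array([[190,262],[215,257],[240,250],[300,218],[342,215],[342,270],[200,325],[185,310]]),1); roi=t>0
    return (m&roi).astype(np.float32)
G={c:gold(c) for c in M}
L=[p for i in range(6) for p in lid(i)]
def f(v,cs=("top","scene")):
    return sum(iou_loss(rend(M[c],[pose(p,*v) for p in L]),G[c]) for c in cs)
x0=ray(M["top"],(262,232),.06); print(x0)
v0=np.array([x0[0],x0[1]+.02,-.05])
for cs in(("top","scene"),("top",),("scene",)):
    r=min((minimize(f,v0+np.array([0,dy,dyaw]),args=(cs,),method="Nelder-Mead",options=dict(initial_simplex=v0+np.array([0,dy,dyaw])+np.array([[0,0,0],[.01,0,0],[0,.01,0],[0,0,.05]]),xatol=1e-4,fatol=1e-5)) for dy in(0,.01,-.01) for dyaw in (0,-.1)),key=lambda r:r.fun)
    print(cs,r.x,r.fun,f(r.x,("top",)),f(r.x,("scene",)))
    if len(cs)==2: v=r.x
np.save("rack.npy",v)
for c,(y,x,hh,w) in dict(top=(180,160,170,220),scene=(195,165,140,200)).items():
    im=cv2.imread(f"pics/{c}0.png"); im=cv2.resize(im[y:y+hh,x:x+w],None,fx=3.5,fy=3.5)
    for p in L:
        h=cv2.convexHull(((proj(M[c],pose(p,*v))-[x,y]+.5)*3.5-.5).astype(np.float32)); cv2.polylines(im,[np.int32(np.round(h))],True,(0,0,255),1)
    g=cv2.resize(G[c][y:y+hh,x:x+w],None,fx=3.5,fy=3.5)
    cv2.drawContours(im,cv2.findContours((g>.5).astype(np.uint8),0,2)[0],-1,(255,255,0),1)
    cv2.imwrite(f"pics/fit_{c}.png",im)
E
python3 fit.py
```

```text
[0.57418104 0.17792719 0.06      ]
('top', 'scene') [ 0.58476382  0.19488378 -0.05067022] 0.3025382161140442 0.16586977 0.13666844
('top',) [ 0.58260733  0.19563817 -0.05814959] 0.15850591659545898 0.15850592 0.15320027
('scene',) [ 0.58660522  0.19123548 -0.02355277] 0.12300479412078857 0.27165884 0.123004794
```

View pics/fit_top.png

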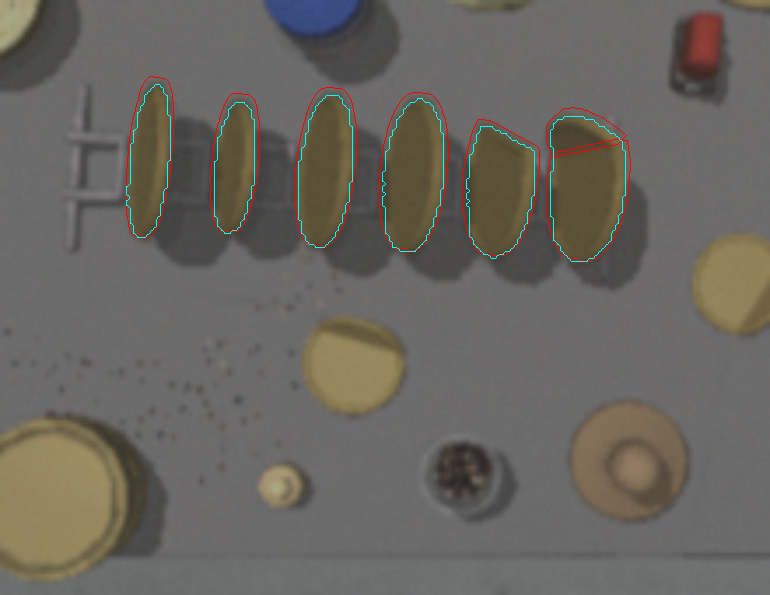

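View pics/fit_scene.png

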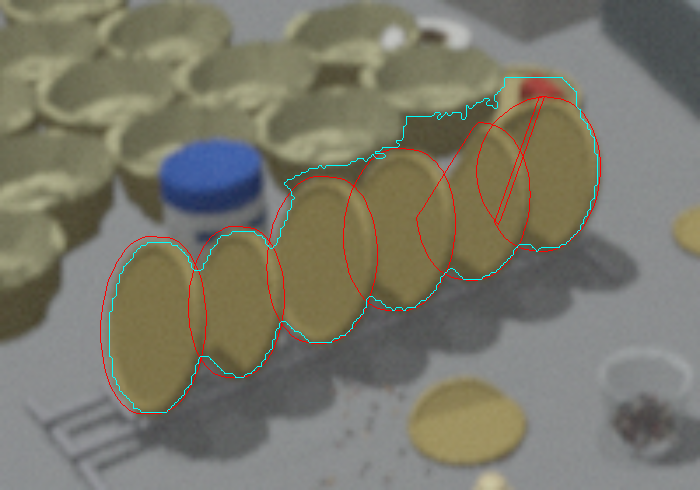

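```bash
cat > fit2.py <<'E'
exec(open("fit.py").read().split("x0=ray")[0])
o=pickle.load(open("o.pkl","rb"))
def un(c,sel):
    m=np.zeros((480,640),bool)
    for n,k in sel:
        m|=o[c,n][k]["pixels"]
    return m.astype(np.float32)
G["scene"]=un("scene",[("lid_chipped",0),("lid_small",0),("lid_bent",0)]+[("lid_good_1",k) for k in(0,1,2)])
Gn=dict(top=un("top",[("lid_chipped",0),("lid_small",0),("lid_bent",2)]+[("lid_good_1",k) for k in(0,1,2)]),scene=G["scene"])
for nm,GG in(("colour",G),("net",Gn)):
  G=GG
  for cs in(("top","scene"),("top",),("scene",)):
    v0=np.array([.583,.1955,-.056])
    r=minimize(f,v0,args=(cs,),method="Nelder-Mead",options=dict(initial_simplex=v0+np.array([[0,0,0],[.01,0,0],[0,.01,0],[0,0,.05]]),xatol=1e-4,fatol=1e-5))
    print(nm,cs,r.x,r.fun,f(r.x,("top",)),f(r.x,("scene",)))
# cabinet
def box(x0,x1,y0,y1,z0,z1): return np.array([[x,y,z] for x in(x0,x1) for y in(y0,y1) for z in(z0,z1)])/1000
def cab(v):
    d=v[3]*1000; fx=-102.5-d  # panel front face guess
    H=[box(-102.5,102.5,-84,84,0,94),box(fx-0,fx+12,-84,84,5,91),box(fx,-60,-73,73,5,76),box(fx-15,fx,-40,40,70,78)]
    return [pose(h,*v[:3]) for h in H]
GC={"top":o["top","cabinet"][0]["pixels"].astype(np.float32),"scene":o["scene","lid_bent"][2]["pixels"].astype(np.float32)}
def fc(v,cs): return sum(iou_loss(rend(M[c],cab(v)),GC[c]) for c in cs)
for cs in(("top","scene"),("top",),("scene",)):
    v0=np.array([.72,-.28,-.15,.13])
    r=minimize(fc,v0,args=(cs,),method="Nelder-Mead",options=dict(initial_simplex=v0+np.array([[0]*4,[.02,0,0,0],[0,.02,0,0],[0,0,.1,0],[0,0,0,.02]]),xatol=1e-4,fatol=1e-5,maxiter=600))
    print(cs,r.x,r.fun,[fc(r.x,(c,)) for c in M])
    if len(cs)==2: v=r.x; np.save("cab.npy",v)
for c,(y,x,hh,w) in dict(top=(110,380,200,150),scene=(150,320,120,140)).items():
    im=cv2.imread(f"pics/{c}0.png"); im=cv2.resize(im[y:y+hh,x:x+w],None,fx=3,fy=3)
    g=cv2.resize(GC[c][y:y+hh,x:x+w],None,fx=3,fy=3)
    for p in cab(v):
        h=cv2.convexHull(((proj(M[c],p)-[x,y]+.5)*3-.5).astype(np.float32)); cv2.polylines(im,[np.int32(np.round(h))],True,(0,0,255),1)
    cv2.imwrite(f"pics/cab_{c}.png",im)
a=cv2.imread("pics/cab_top.png");b=cv2.imread("pics/cab_scene.png"); H=max(a.shape[0],b.shape[0])
cv2.imwrite("pics/cab.png",np.hstack([np.pad(q,((0,H-q.shape[0]),(0,0),(0,0))) for q in(a,b)])[:600,:])
E
python3 fit2.py
```

```text
colour ('top', 'scene') [ 0.58075955  0.19590249 -0.04901614] 0.21301865577697754 0.1616472 0.051371455
colour ('top',) [ 0.58267855  0.19565294 -0.05675515] 0.15856099128723145 0.15856099 0.06389278
colour ('scene',) [ 0.5800544   0.1960316  -0.05161007] 0.05055481195449829 0.1662978 0.050554812
net ('top', 'scene') [ 0.58234094  0.19507819 -0.0463468 ] 0.15193790197372437 0.091861546 0.060076356
net ('top',) [ 0.58377362  0.19521088 -0.05098486] 0.08534151315689087 0.08534151 0.074996114
net ('scene',) [ 0.5800544   0.1960316  -0.05161007] 0.05055481195449829 0.13277572 0.050554812
('top', 'scene') [ 0.6992165  -0.29324734 -0.27646927  0.14205321] 0.1033509373664856 [np.float32(0.025431216), np.float32(0.07791972)]
('top',) [ 0.69980327 -0.29314977 -0.27274818  0.14186966] 0.0243912935256958 [np.float32(0.024391294), np.float32(0.08064669)]
('scene',) [ 0.69734933 -0.2922174  -0.27658825  0.14289687] 0.07370263338088989 [np.float32(0.036613107), np.float32(0.07370263)]
```

View pics/cab.png

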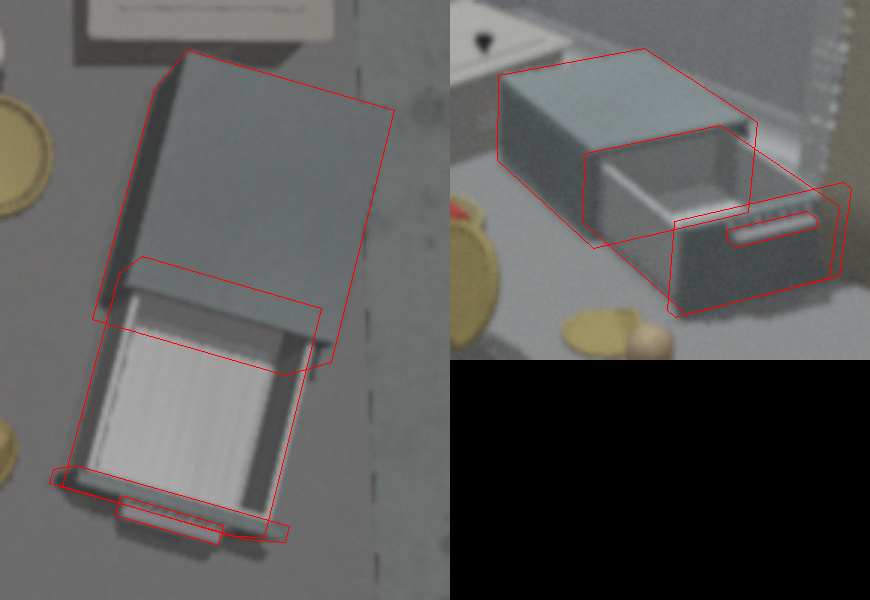

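```bash
cat > p.py <<'E'
from h import *
RK=np.array([.582,.1955,-.050]); CB=np.array([.699,-.293,-.275,.142])
def Rz(a): return R.from_euler('z',a).as_matrix()
def grasp(i,up=0.0,depth=.010,sg=1,nx=0):
    """TCP pose gripping lid i; up along the lid's z"""
    A=Rz(RK[2]); top=.095 if KIND[i]=='s' else .108
    p=pose([org(i)+(top-depth+up)*LZ],*RK)[0]+A@LX*nx
    y=-A@LZ; z=sg*A@LY; return p,np.stack([np.cross(y,z),y,z],1)
def cabpt(P): return pose([P],*CB[:3])[0]
FL=-.1025-CB[3]+.101
def place(i,e=45,z0=.016,ylow=.050,xc=-.016,lift=0,sg=1,depth=.010):
    e=np.deg2rad(e); A=Rz(CB[2]); lz=np.array([0,-np.cos(e),np.sin(e)]); ly=np.array([0,np.sin(e),np.cos(e)])
    dia=.092 if KIND[i]=='s' else .105
    low=np.array([FL+xc,ylow,z0+.0045*np.cos(e)])
    p=cabpt(low+lz*(dia-depth))+[0,0,lift]
    y=-A@lz; z=sg*A@ly; return p,np.stack([np.cross(y,z),y,z],1)
def cur():
    s=robot.read_state(); return s,s["tool_pos"],R.from_rotvec(s["orientation"]).as_matrix()
def plan(tp,tR,ms=.042,ma=7.5,n=None):
    s,p,Q=cur()
    T=np.eye(4);T[:3,:3]=Q.T@tR;T[:3,3]=Q.T@(tp-p)
    ang=np.rad2deg(np.linalg.norm(R.from_matrix(T[:3,:3]).as_rotvec()));d=np.linalg.norm(T[:3,3])
    k=n or max(1,int(np.ceil(max(d/ms,ang/ma))))
    from scipy.linalg import expm,logm
    S=expm(np.real(logm(T))/k)
    print(f"t={s['t']:.2f} d={d*1e3:.1f}mm ang={ang:.1f} rows={k} TCP {np.round(p,3)} -> {np.round(tp,3)} F {np.round(s['force'],1)} open {s['opening']*1e3:.1f} q {np.round(s['q'],2)}")
    r=np.round(S[:3,3],4).tolist()+np.round(R.from_matrix(S[:3,:3]).as_rotvec(degrees=True),2).tolist()
    print("row",r)
E
python3 - <<'E'
from p import *
s,p,Q=cur(); print(np.round(Q,2)); m=imaging.camera_model("wrist"); print("cam in tool",Q.T@(m["position"]-p))
for sg in(1,-1):
    for i in(4,1,5): plan(*grasp(i,.06,sg=sg))
    plan(*place(4,sg=sg))
print(FL,cabpt([FL,0,0]), cabpt([FL-.116,0,.074]))
E
```

```text
[[-0.96 -0.    0.28]
 [-0.28  0.   -0.96]
 [ 0.   -1.   -0.  ]]
cam in tool [-0.0770204  -0.14722952 -0.00086216]
t=1.15 d=744.4mm ang=161.4 rows=22 TCP [ 0.167 -0.576  0.238] -> [0.574 0.042 0.156] F [ 0.5 -0.7 -0. ] open 92.8 q [-1.37  0.13  1.49 -0.    1.52 -0.09]
row [-0.0369, 0.0139, 0.0262, 0.27, -7.16, 1.59]
t=1.15 d=904.1mm ang=161.4 rows=22 TCP [ 0.167 -0.576  0.238] -> [0.583 0.221 0.144] F [ 0.5 -0.7 -0. ] open 92.8 q [-1.37  0.13  1.49 -0.    1.52 -0.09]
row [-0.0481, 0.016, 0.027, 0.27, -7.16, 1.59]
t=1.15 d=695.4mm ang=161.4 rows=22 TCP [ 0.167 -0.576  0.238] -> [ 0.571 -0.016  0.156] F [ 0.5 -0.7 -0. ] open 92.8 q [-1.37  0.13  1.49 -0.    1.52 -0.09]
row [-0.0332, 0.0134, 0.0259, 0.27, -7.16, 1.59]
t=1.15 d=508.3mm ang=150.5 rows=21 TCP [ 0.167 -0.576  0.238] -> [ 0.541 -0.266  0.086] F [ 0.5 -0.7 -0. ] open 92.8 q [-1.37  0.13  1.49 -0.    1.52 -0.09]
row [-0.0172, 0.0187, 0.0174, 0.78, -6.58, 2.73]
t=1.15 d=744.4mm ang=31.3 rows=18 TCP [ 0.167 -0.576  0.238] -> [0.574 0.042 0.156] F [ 0.5 -0.7 -0. ] open 92.8 q [-1.37  0.13  1.49 -0.    1.52 -0.09]
row [-0.0267, 0.0112, -0.03, -1.38, 1.04, 0.23]
t=1.15 d=904.1mm ang=31.3 rows=22 TCP [ 0.167 -0.576  0.238] -> [0.583 0.221 0.144] F [ 0.5 -0.7 -0. ] open 92.8 q [-1.37  0.13  1.49 -0.    1.52 -0.09]
row [-0.0232, 0.0115, -0.0324, -1.13, 0.85, 0.19]
t=1.15 d=695.4mm ang=31.3 rows=17 TCP [ 0.167 -0.576  0.238] -> [ 0.571 -0.016  0.156] F [ 0.5 -0.7 -0. ] open 92.8 q [-1.37  0.13  1.49 -0.    1.52 -0.09]
row [-0.0277, 0.0112, -0.0284, -1.46, 1.1, 0.24]
t=1.15 d=508.3mm ang=54.7 rows=13 TCP [ 0.167 -0.576  0.238] -> [ 0.541 -0.266  0.086] F [ 0.5 -0.7 -0. ] open 92.8 q [-1.37  0.13  1.49 -0.    1.52 -0.09]
row [-0.0288, 0.0207, -0.0178, -3.37, 2.33, 0.96]
-0.1435 [ 0.56089198 -0.25403301  0.        ] [ 0.44925066 -0.22253357  0.074     ]
```

```bash
python3 -c "
from p import *
plan(*grasp(4,.12,sg=-1),n=20)"
```

```text
t=1.15 d=718.7mm ang=31.3 rows=20 TCP [ 0.167 -0.576  0.238] -> [0.573 0.017 0.211] F [ 0.5 -0.7 -0. ] open 92.8 q [-1.37  0.13  1.49 -0.    1.52 -0.09]
row [-0.0239, 0.0072, -0.0263, -1.24, 0.94, 0.21]
```

Request:
{"op": "carry_out", "data": {
  "motion": [-0.024,0.007,-0.026,-1.2,0.9,0.2,0.0,-0.024,0.007,-0.026,-1.2,0.9,0.2,0.0,-0.024,0.007,-0.026,-1.2,0.9,0.2,0.0,-0.024,0.007,-0.026,-1.2,0.9,0.2,0.0,-0.024,0.007,-0.026,-1.2,0.9,0.2,0.0]
}}

```text
t: 1.65
tool_pos: [0.2515, -0.4177, 0.2086]
orientation: [-0.205, 2.227, -2.002]
force: [0.7, -0.6, 0.1]
opening: 0.0574
```

```bash
python3 -c "
from p import *
plan(*grasp(4,.12,sg=-1))"
```

```text
t=1.65 d=540.4mm ang=23.5 rows=13 TCP [ 0.251 -0.418  0.209] -> [0.573 0.017 0.211] F [ 0.7 -0.6  0.1] open 57.4 q [-1.16 -0.07  1.75  0.03  1.56  0.21]
row [-0.0274, 0.0082, -0.0304, -1.45, 1.06, 0.24]
```

Request:
{"op": "carry_out", "data": {
  "motion": [-0.036,0.009,-0.039,-1.9,1.4,0.3,-0.35,-0.036,0.009,-0.039,-1.9,1.4,0.3,-0.35,-0.036,0.009,-0.039,-1.9,1.4,0.3,-0.35,-0.036,0.009,-0.039,-1.9,1.4,0.3,-0.35,-0.036,0.009,-0.039,-1.9,1.4,0.3,-0.35]
}}

```text
t: 2.15
tool_pos: [0.3896, -0.2091, 0.2014]
orientation: [-0.064, 2.469, -1.862]
force: [0.1, -1.1, -0.2]
opening: 0.0304
```

```bash
python3 -c "
from p import *
plan(*grasp(4,.12,sg=-1))"
```

```text
t=2.15 d=291.0mm ang=11.1 rows=7 TCP [ 0.39  -0.209  0.201] -> [0.573 0.017 0.211] F [ 0.1 -1.1 -0.2] open 30.4 q [-0.77 -0.12  1.83  0.2   1.63  0.73]
row [-0.0267, 0.0098, -0.0304, -1.29, 0.9, 0.21]
```

Request:
{"op": "carry_out", "data": {
  "motion": [-0.032,0.009,-0.036,-1.6,1.1,0.3,-0.35,-0.032,0.009,-0.036,-1.6,1.1,0.3,-0.35,-0.032,0.009,-0.036,-1.6,1.1,0.3,-0.35,-0.032,0.009,-0.036,-1.6,1.1,0.3,-0.35,-0.032,0.009,-0.036,-1.6,1.1,0.3,-0.35]
}}

```text
t: 2.65
tool_pos: [0.5471, -0.016, 0.2208]
orientation: [-0.058, -2.623, 1.695]
force: [0.6, -0.3, 0.3]
opening: 0.0306
```

```bash
python3 -c "
from p import *
plan(*grasp(4,.12,sg=-1))
im=imaging.read_camera('wrist')
m=imaging.camera_model('wrist')
for i in range(6):
  for q in lid(i):
    q=pose(q,*RK); h=cv2.convexHull(proj(m,q).astype(np.float32)); cv2.polylines(im,[np.int32(np.round(h))],True,(0,0,255),1)
cv2.imwrite('pics/w1.png',im)"
```

```text
t=2.65 d=42.8mm ang=0.9 rows=2 TCP [ 0.547 -0.016  0.221] -> [0.573 0.017 0.211] F [ 0.6 -0.3  0.3] open 30.6 q [-0.38  0.06  1.65  0.4   1.58  1.2 ]
row [-0.0122, 0.0116, -0.0132, -0.37, 0.28, -0.02]
```

View pics/w1.png

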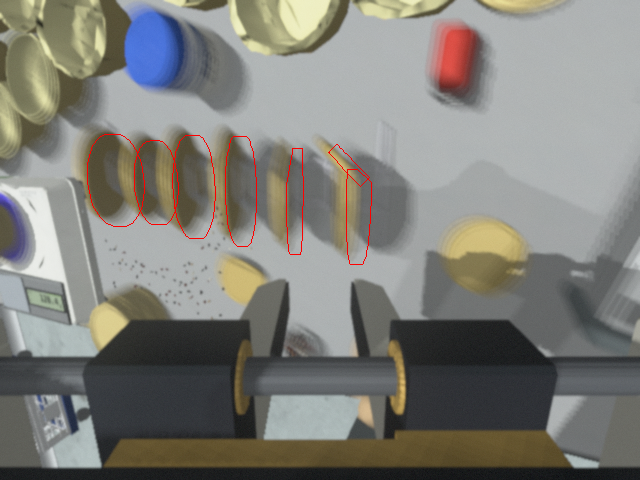

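Request:
{"op": "carry_out", "data": {
  "motion": [-0.012,0.011,-0.013,-0.4,0.3,0,-0.35,-0.012,0.011,-0.013,-0.4,0.3,0,-0.35,0,0,0,0,0,0,-0.35,0,0,0,0,0,0,-0.35,0,0,0,0,0,0,-0.35]
}}

```text
t: 3.2
tool_pos: [0.5777, 0.0239, 0.2131]
orientation: [-0.063, -2.636, 1.669]
force: [-0.4, -0.6, 0.7]
opening: 0.03
```

```bash
cat > wv.py <<'E'
from p import *
import sys
m=imaging.camera_model('wrist'); im=imaging.read_camera('wrist')
cv2.imwrite('pics/'+sys.argv[1]+'_raw.png',im); pickle.dump(m,open(sys.argv[1]+'.pkl','wb'))
for i in range(6):
  for q in lid(i):
    q=pose(q,*RK); h=cv2.convexHull(proj(m,q).astype(np.float32)); cv2.polylines(im,[np.int32(np.round(h))],True,(0,0,255),1)
cv2.imwrite('pics/'+sys.argv[1]+'.png',im)
E
python3 -c "
from p import *
plan(*grasp(4,.12,sg=-1))"; python3 wv.py w2
```

```text
t=3.20 d=9.0mm ang=0.5 rows=1 TCP [0.578 0.024 0.213] -> [0.573 0.017 0.211] F [-0.4 -0.6  0.7] open 30.0 q [-0.31  0.12  1.61  0.43  1.54  1.26]
row [0.0043, -0.0011, 0.0078, 0.32, 0.32, -0.07]
```

View pics/w2.png

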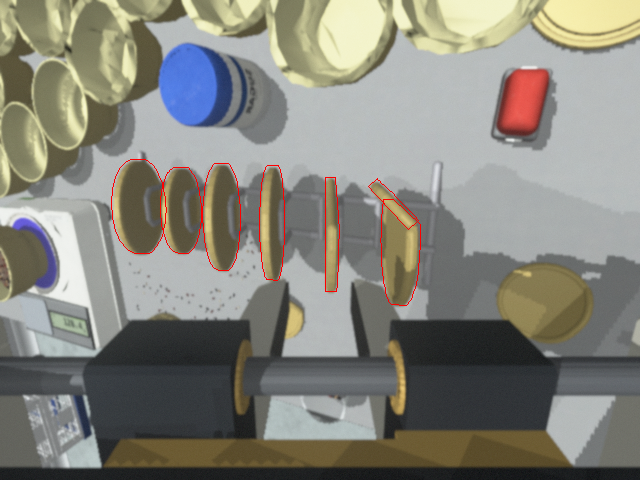

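Request:
{"op": "carry_out", "data": {
  "motion": [0.004,0.0,0.008,0.3,0.3,0,-0.35,0.0,0.025,0,0,0,0,-0.35,0,0.025,0,0,0,0,-0.35,0,0,0,0,0,0,-0.35,0,0,0,0,0,0,-0.35]
}}

```text
t: 3.75
tool_pos: [0.5737, 0.0323, 0.165]
orientation: [-0.077, -2.623, 1.678]
force: [-0.3, 0.4, 1.2]
opening: 0.0305
```

```bash
python3 -c "
from p import *
plan(*grasp(4,0,sg=-1),n=3)"; python3 wv.py w3
```

```text
t=3.75 d=72.1mm ang=0.5 rows=3 TCP [0.574 0.032 0.165] -> [0.576 0.067 0.102] F [-0.3  0.4  1.2] open 30.5 q [-0.29  0.14  1.67  0.42  1.44  1.25]
row [0.0001, 0.024, -0.0017, -0.07, -0.07, -0.13]
```

View pics/w3.png

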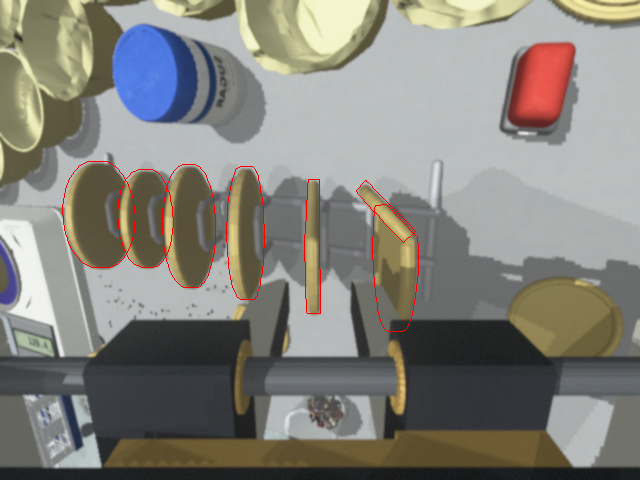

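Request:
{"op": "carry_out", "data": {
  "motion": [0,0.024,-0.003,0,0,-0.2,-0.35,0,0.024,-0.002,0,0,-0.2,-0.35,0,0.022,0,0,0,0,-0.35,0,0,0,0,0,0,-0.35,0,0,0,0,0,0,-0.35]
}}

```text
t: 4.3
tool_pos: [0.5802, 0.0621, 0.1097]
orientation: [-0.081, -2.624, 1.683]
force: [0.8, 0.1, 1.0]
opening: 0.0303
```

```bash
python3 -c "
from p import *
plan(*grasp(4,0,sg=-1),n=1)"; python3 wv.py w4
```

```text
t=4.30 d=10.4mm ang=0.7 rows=1 TCP [0.58  0.062 0.11 ] -> [0.576 0.067 0.102] F [0.8 0.1 1. ] open 30.3 q [-0.24  0.2   1.72  0.44  1.33  1.26]
row [0.0049, 0.009, -0.0012, -0.36, -0.13, -0.59]
```

View pics/w4.png

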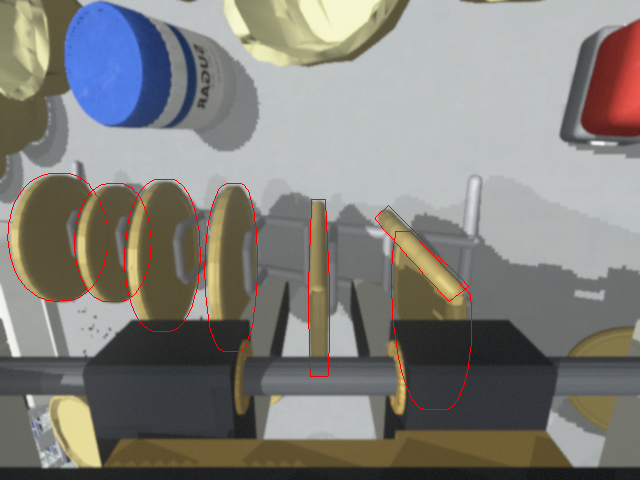

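Request:
{"op": "carry_out", "data": {
  "motion": [0.005,0.009,-0.001,-0.3,0,-0.6,-0.35,0,0,0,0,0,0,-0.35,0,0,0,0,0,0,-1,0,0,0,0,0,0,-1,0,0,0,0,0,0,-1],
  "squeeze": 15
}}

```text
t: 4.85
tool_pos: [0.5774, 0.0652, 0.1054]
orientation: [-0.073, -2.626, 1.676]
force: [-0.8, 0.2, 0.2]
opening: 0.0107
```

```bash
python3 -c "
from p import *
plan(*grasp(4,0,sg=-1),n=1)
plan(*grasp(4,.13,sg=-1),n=4)"
```

```text
t=4.85 d=4.4mm ang=0.3 rows=1 TCP [0.577 0.065 0.105] -> [0.576 0.067 0.102] F [-0.8  0.2  0.2] open 10.7 q [-0.24  0.2   1.72  0.44  1.32  1.25]
row [0.002, 0.0039, -0.0003, -0.1, -0.08, -0.28]
t=4.85 d=126.1mm ang=0.3 rows=4 TCP [0.577 0.065 0.105] -> [0.573 0.012 0.22 ] F [-0.8  0.2  0.2] open 10.7 q [-0.24  0.2   1.72  0.44  1.32  1.25]
row [0.0004, -0.0315, -0.0, -0.03, -0.02, -0.07]
```

Request:
{"op": "carry_out", "data": {
  "motion": [0,0,0,0,0,0,-1,0,-0.015,0,0,0,0,-1,0,-0.03,0,0,0,0,-1,0,-0.035,0,0,0,0,-1,0,-0.035,0,0,0,0,-1]
}}

```text
t: 5.35
tool_pos: [0.5704, 0.0169, 0.2094]
orientation: [-0.06, -2.621, 1.67]
force: [-0.2, 1.2, -0.5]
opening: 0.0089
```

```bash
python3 -c "
from p import *
plan(*place(4,e=45,lift=.12,sg=-1))
cv2.imwrite('pics/s5.png',imaging.read_camera('scene')[170:350,150:450].repeat(2,0).repeat(2,1))"; python3 wv.py w5
```

```text
t=5.35 d=284.6mm ang=23.8 rows=7 TCP [0.57  0.017 0.209] -> [ 0.541 -0.266  0.206] F [-0.2  1.2 -0.5] open 8.9 q [-0.32  0.12  1.62  0.42  1.54  1.26]
row [-0.0017, -0.0222, 0.0343, -2.85, 1.48, 1.11]
```

View pics/w5.png

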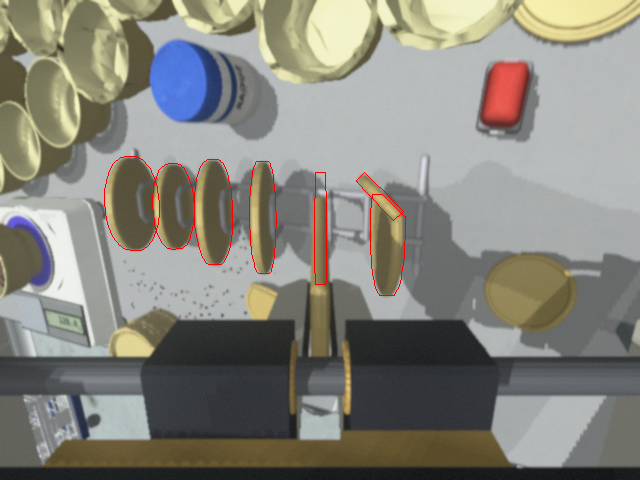

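View pics/s5.png

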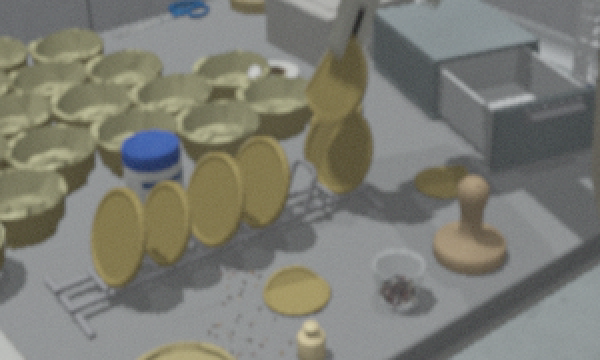

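Request:
{"op": "carry_out", "data": {
  "motion": [0,-0.045,0,0,0,0,-1,0,-0.02,0.025,-3,1.5,1,-1,0,-0.02,0.035,-3,1.5,1,-1,0,-0.02,0.035,-3,1.5,1,-1,0,-0.02,0.035,-3,1.5,1,-1]
}}

```text
t: 5.95
tool_pos: [0.5582, -0.1545, 0.2658]
orientation: [-0.249, -2.749, 1.37]
force: [1.3, -0.8, -1.0]
opening: 0.0091
```

```bash
python3 -c "
from p import *
plan(*place(4,e=45,lift=.12,sg=-1))"
```

```text
t=5.95 d=127.8mm ang=9.9 rows=4 TCP [ 0.558 -0.154  0.266] -> [ 0.541 -0.266  0.206] F [ 1.3 -0.8 -1. ] open 9.1 q [-0.7   0.24  1.44  0.57  1.77  1.06]
row [-0.0014, -0.0068, 0.0312, -1.96, 1.29, 0.78]
```

Request:
{"op": "carry_out", "data": {
  "motion": [0,-0.01,0.035,-2,1.3,0.8,-1,0,-0.007,0.031,-2,1.3,0.8,-1,0,-0.007,0.031,-2,1.3,0.8,-1,0,-0.004,0.026,-1.5,1,0.6,-1,0,0,0,0,0,0,-1]
}}

```text
t: 6.45
tool_pos: [0.5317, -0.2751, 0.2051]
orientation: [-0.398, -2.779, 1.15]
force: [-0.4, 0.3, -0.7]
opening: 0.009
```

```bash
cat > cv.py <<'E'
from p import *
import sys
n=sys.argv[1]; out=[]
def ov(c,im):
    m=imaging.camera_model(c)
    x=FL; B=[np.array([[x-.0845,-.068,.015],[x+.0845,-.068,.015],[x+.0845,.068,.015],[x-.0845,.068,.015]]),np.array([[x-.0845,-.068,.076],[x+.04,-.068,.076],[x+.04,.068,.076],[x-.0845,.068,.076]])]
    for b in B: cv2.polylines(im,[np.int32(np.round(proj(m,pose(b,*CB[:3]))))],True,(0,0,255),1)
    return im
t=ov("top",imaging.read_camera("top"))[110:310,370:520]; w=ov("wrist",imaging.read_camera("wrist")); s=imaging.read_camera("scene")[140:270,310:460]
t=cv2.resize(t,None,fx=2.6,fy=2.6); s=cv2.resize(s,None,fx=2.6,fy=2.6); w=cv2.resize(w,(400,300))
H=600; col=np.zeros((H,400,3),np.uint8); col[:300]=w; s=s[:300,:390]; col[300:300+s.shape[0],:s.shape[1]]=s
a=np.zeros((H,400,3),np.uint8); a[:t.shape[0],:t.shape[1]]=t[:600,:400]
cv2.imwrite(f"pics/{n}.png",np.hstack([a,col]))
E
python3 -c "
from p import *
plan(*place(4,e=45,lift=.12,sg=-1))
plan(*place(4,e=45,lift=.0,sg=-1))"; python3 cv.py d1
```

```text
t=6.45 d=12.8mm ang=0.5 rows=1 TCP [ 0.532 -0.275  0.205] -> [ 0.541 -0.266  0.206] F [-0.4  0.3 -0.7] open 9.0 q [-0.92  0.47  1.33  0.63  1.82  0.94]
row [-0.0063, 0.0069, -0.0087, 0.05, -0.34, -0.38]
t=6.45 d=119.4mm ang=0.5 rows=3 TCP [ 0.532 -0.275  0.205] -> [ 0.541 -0.266  0.086] F [-0.4  0.3 -0.7] open 9.0 q [-0.92  0.47  1.33  0.63  1.82  0.94]
row [-0.0021, 0.0306, 0.0254, 0.02, -0.11, -0.13]
```

View pics/d1.png

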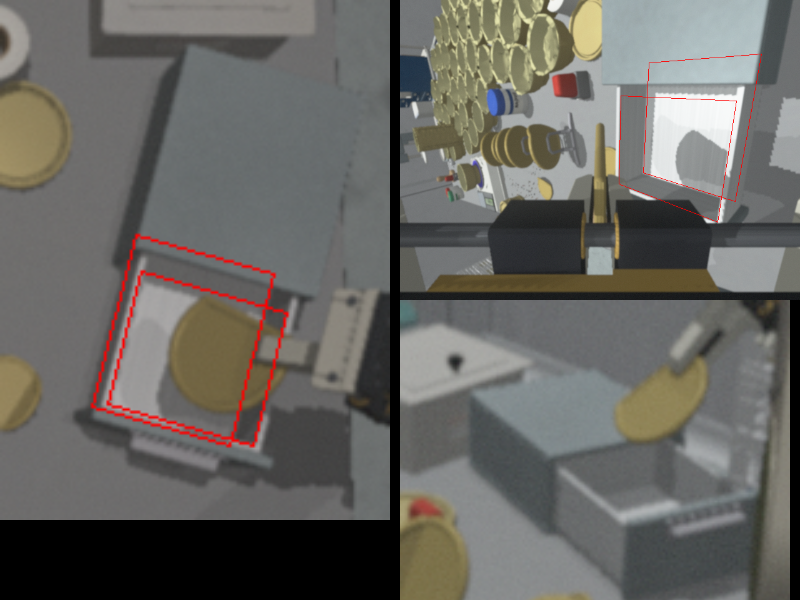

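```bash
cat > ov.py <<'E'
from p import *
import sys
n=sys.argv[1]
def ov(c,im,k,ox,oy):
    m=imaging.camera_model(c)
    x=FL
    R_=[((0,0,255),[[x-.0845,-.068,.015],[x+.0845,-.068,.015],[x+.0845,.068,.015],[x-.0845,.068,.015]]),((0,255,0),[[x-.0845,-.068,.076],[x+.04,-.068,.076],[x+.04,.068,.076],[x-.0845,.068,.076]]),((255,0,0),[[-.1025,-.084,.094],[.1025,-.084,.094],[.1025,.084,.094],[-.1025,.084,.094]]),((255,0,255),[[x-.101,-.07,.091],[x-.089,-.07,.091],[x-.089,.07,.091],[x-.101,.07,.091]])]
    for col,b in R_: cv2.polylines(im,[np.int32(np.round((proj(m,pose(b,*CB[:3]))-[ox,oy]+.5)*k-.5))],True,col,1)
    return im
t=cv2.resize(imaging.read_camera("top")[110:310,380:520],None,fx=3,fy=3,interpolation=cv2.INTER_CUBIC); ov("top",t,3,380,110)
w=cv2.resize(imaging.read_camera("wrist")[0:220,300:640],None,fx=1.1,fy=1.1); ov("wrist",w,1.1,300,0)
a=np.zeros((600,800,3),np.uint8); a[:t.shape[0],:t.shape[1]]=t; a[:w.shape[0],420:420+w.shape[1]]=w[:,:380]
cv2.imwrite(f"pics/{n}.png",a)
E
python3 ov.py d2
```

```text
(no output)
```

View pics/d2.png

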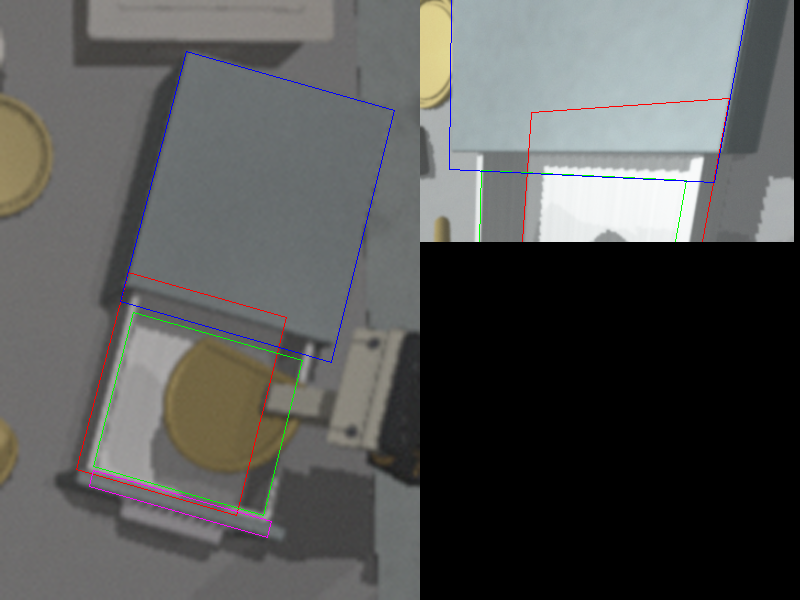

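Request:
{"op": "carry_out", "data": {
  "motion": [-0.006,0.007,-0.009,0,-0.3,-0.4,-1,0,0.01,0.01,0,0,0,-1,0,0.02,0.02,0,0,0,-1,0,0.02,0.02,0,0,0,-1,0,0.01,0.01,0,0,0,-1]
}}

```text
t: 7.2
tool_pos: [0.5496, -0.2598, 0.1292]
orientation: [-0.375, -2.796, 1.18]
force: [-0.3, 0.2, -1.8]
opening: 0.009
```

```bash
python3 -c "
from p import *
plan(*place(4,e=45,lift=.0,sg=-1),n=3)"; python3 cv.py d3
```

```text
t=7.20 d=44.2mm ang=1.5 rows=3 TCP [ 0.55  -0.26   0.129] -> [ 0.541 -0.266  0.086] F [-0.3  0.2 -1.8] open 9.0 q [-0.88  0.55  1.37  0.62  1.7   0.87]
row [0.0024, 0.0082, 0.012, -0.21, 0.46, -0.02]
```

View pics/d3.png

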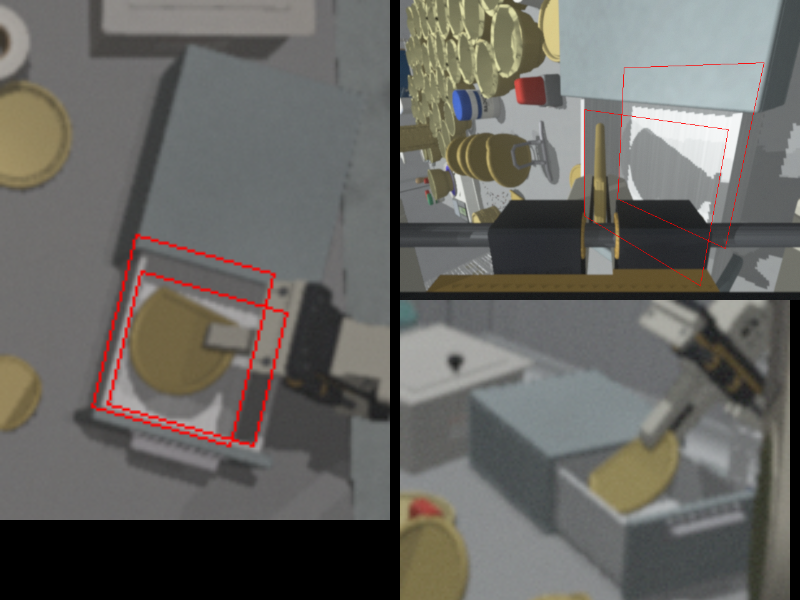

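Request:
{"op": "carry_out", "data": {
  "motion": [0.003,0.008,0.012,-0.2,0.5,0,-1,0.003,0.008,0.012,-0.2,0.5,0,-1,0.001,0.004,0.006,0,0.2,0,-1,0,0.001,0.001,0,0,0,-1,0,0,0,0,0,0,-1]
}}

```text
t: 7.85
tool_pos: [0.542, -0.2682, 0.0946]
orientation: [-0.391, -2.783, 1.163]
force: [0.8, -0.4, 0.5]
opening: 0.0086
```

```bash
python3 -c "
from p import *
plan(*place(4,e=45,lift=.0,sg=-1),n=1)"; python3 cv.py d4
```

```text
t=7.85 d=8.6mm ang=0.5 rows=1 TCP [ 0.542 -0.268  0.095] -> [ 0.541 -0.266  0.086] F [ 0.8 -0.4  0.5] open 8.6 q [-0.9   0.6   1.38  0.61  1.67  0.85]
row [0.0017, 0.0069, 0.0047, -0.32, 0.2, -0.34]
```

View pics/d4.png

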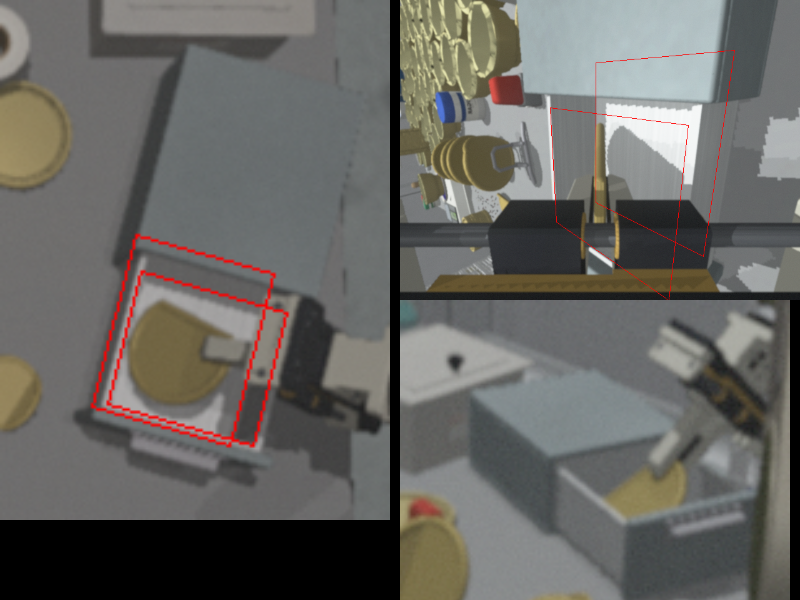

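Request:
{"op": "carry_out", "data": {
  "motion": [0.001,0.004,0.003,0,0,-0.3,-1,0,0.002,0.002,0,0,0,-1,0,0.001,0.001,0,0,0,-1,0,0.001,0.001,0,0,0,-1,0,0,0,0,0,0,-1]
}}

```text
t: 8.5
tool_pos: [0.543, -0.2683, 0.0875]
orientation: [-0.385, -2.786, 1.167]
force: [-0.1, 0.9, 0.5]
opening: 0.009
```

```bash
python3 -c "
from p import *
plan(*place(4,e=40,lift=.003,sg=-1),n=2)"
```

```text
t=8.50 d=6.3mm ang=5.4 rows=2 TCP [ 0.543 -0.268  0.087] -> [ 0.539 -0.272  0.084] F [-0.1  0.9  0.5] open 9.0 q [-0.9   0.61  1.37  0.61  1.66  0.84]
row [0.0013, -0.0001, 0.0029, -2.69, 0.24, -0.09]
```

Request:
{"op": "carry_out", "data": {
  "motion": [0.001,0.001,0.003,-2.7,0.2,0,-1,0.001,0.001,0.003,-2.7,0.2,0,-1,0,0.001,0.002,0,0,0,-1,0,0.001,0.001,0,0,0,-1,0,0,0,0,0,0,-1]
}}

```text
t: 9.0
tool_pos: [0.5415, -0.2714, 0.0804]
orientation: [-0.398, -2.845, 1.036]
force: [-0.3, 1.7, 3.6]
opening: 0.0087
```

```bash
python3 -c "
from p import *
plan(*place(4,e=40,lift=.0,sg=-1),n=2)";python3 cv.py d5
```

```text
t=9.00 d=2.2mm ang=0.4 rows=2 TCP [ 0.542 -0.271  0.08 ] -> [ 0.539 -0.272  0.081] F [-0.3  1.7  3.6] open 8.7 q [-0.93  0.69  1.33  0.67  1.71  0.81]
row [0.0011, -0.0003, 0.0002, 0.03, 0.14, -0.13]
```

View pics/d5.png

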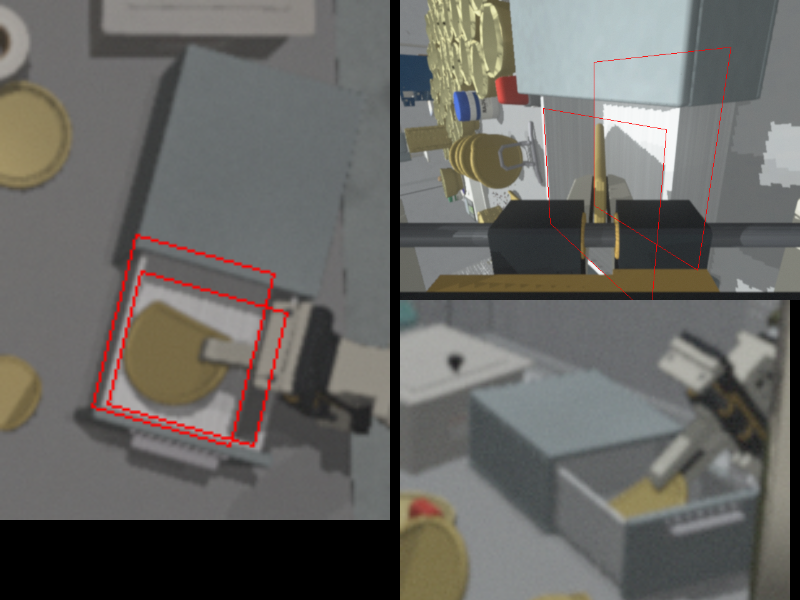

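Request:
{"op": "carry_out", "data": {
  "motion": [0,0,0,0,0,0,-0.5,0,0,0,0,0,0,-0.5,0,0.006,0.008,0,0,0,-0.5,0,0.006,0.008,0,0,0,-0.5,0,0,0,0,0,0,-0.5]
}}

```text
t: 9.65
tool_pos: [0.547, -0.2727, 0.0706]
orientation: [-0.403, -2.861, 1.038]
force: [4.3, 17.2, 7.4]
opening: 0.0201
```

```bash
python3 -c "
from p import *
plan(*place(4,e=40,lift=-.02,sg=-1),n=2)";python3 cv.py d6
```

```text
t=9.65 d=12.8mm ang=1.3 rows=2 TCP [ 0.547 -0.273  0.071] -> [ 0.539 -0.272  0.061] F [ 4.3 17.2  7.4] open 20.1 q [-0.93  0.71  1.32  0.67  1.7   0.79]
row [0.0039, 0.0028, 0.0042, 0.14, 0.55, -0.33]
```

View pics/d6.png

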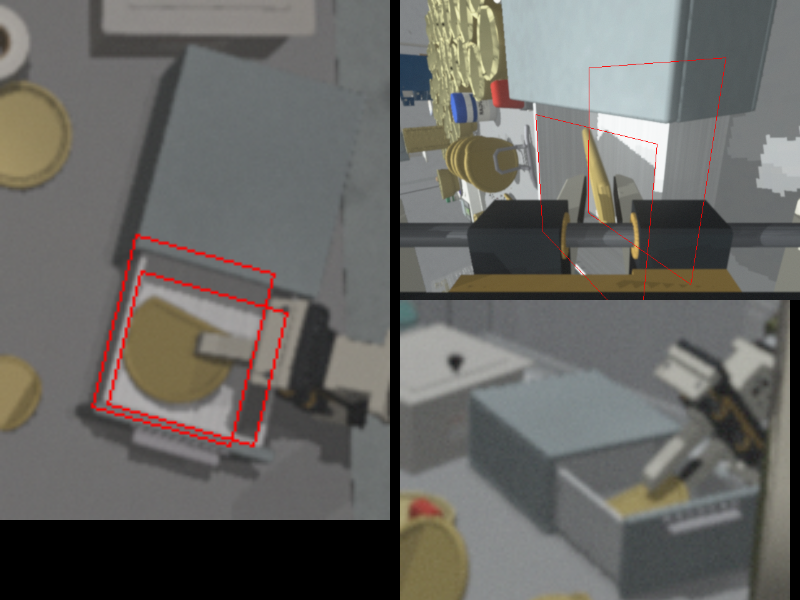

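Request:
{"op": "carry_out", "data": {
  "motion": [0,-0.004,-0.006,0,0,0,-0.5,0,-0.02,-0.002,0,0,0,-0.5,0,-0.025,-0.0,0,0,0,-0.5,0,-0.03,0,0,0,0,-0.5,0,-0.03,0,0,0,0,-0.5]
}}

```text
t: 10.3
tool_pos: [0.5241, -0.3431, 0.1431]
orientation: [-0.389, -2.862, 1.028]
force: [0.8, -0.8, 0.3]
opening: 0.0237
```

```bash
python3 -c "
from p import *
plan(*grasp(1,.14,sg=-1))";python3 cv.py d7
```

```text
t=10.30 d=538.7mm ang=28.3 rows=13 TCP [ 0.524 -0.343  0.143] -> [0.582 0.187 0.217] F [ 0.8 -0.8  0.3] open 23.7 q [-1.    0.73  1.15  0.65  1.88  0.83]
row [0.0022, 0.0214, -0.0359, 1.95, -0.71, -0.64]
```

View pics/d7.png

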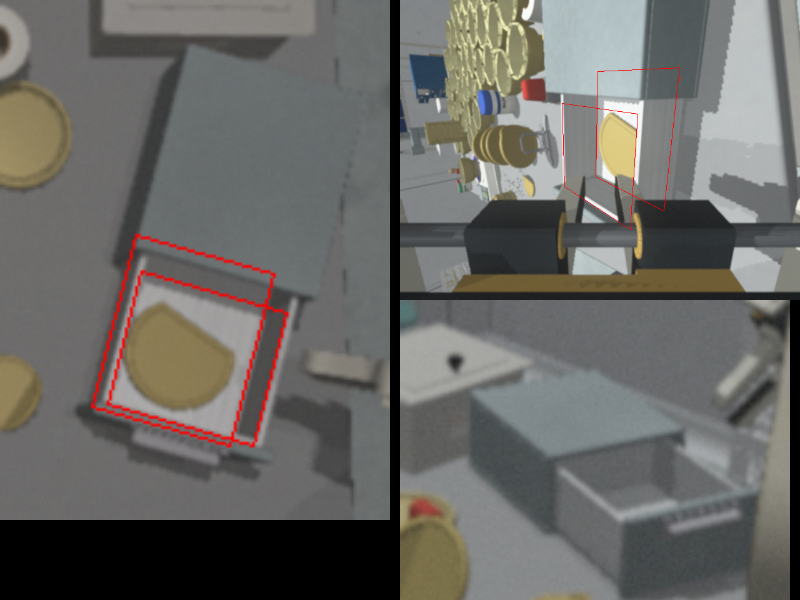

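Request:
{"op": "carry_out", "data": {
  "motion": [0,-0.03,-0.035,0,0,0,-0.35,0,-0.02,-0.04,2,-0.8,-0.6,-0.35,0,0,-0.045,2.2,-0.8,-0.6,-0.35,0,0.01,-0.045,2.2,-0.8,-0.6,-0.35,0,0.01,-0.045,2.2,-0.8,-0.6,-0.35]
}}

```text
t: 10.95
tool_pos: [0.5467, -0.2269, 0.3066]
orientation: [-0.294, -2.793, 1.236]
force: [0.7, 0.6, 0.9]
opening: 0.0307
```

```bash
python3 -c "
from p import *
plan(*grasp(1,.14,sg=-1))"
```

```text
t=10.95 d=425.4mm ang=19.4 rows=11 TCP [ 0.547 -0.227  0.307] -> [0.582 0.187 0.217] F [0.7 0.6 0.9] open 30.7 q [-0.83  0.35  1.28  0.63  1.92  1.04]
row [0.002, 0.0282, -0.0267, 1.57, -0.64, -0.5]
```

Request:
{"op": "carry_out", "data": {
  "motion": [0.002,0.022,-0.035,1.7,-0.7,-0.5,-0.35,0.002,0.022,-0.035,1.7,-0.7,-0.5,-0.35,0.002,0.022,-0.035,1.7,-0.7,-0.5,-0.35,0.002,0.022,-0.035,1.7,-0.7,-0.5,-0.35,0.002,0.022,-0.035,1.7,-0.7,-0.5,-0.35]
}}

```text
t: 11.45
tool_pos: [0.5721, -0.011, 0.3277]
orientation: [-0.181, -2.721, 1.466]
force: [0.5, 0.5, -0.1]
opening: 0.0304
```

```bash
python3 -c "
from p import *
plan(*grasp(1,.14,sg=-1))"
```

```text
t=11.45 d=227.5mm ang=9.5 rows=6 TCP [ 0.572 -0.011  0.328] -> [0.582 0.187 0.217] F [ 0.5  0.5 -0.1] open 30.4 q [-0.45  0.07  1.5   0.56  1.74  1.29]
row [0.0017, 0.0325, -0.0195, 1.4, -0.55, -0.48]
```

Request:
{"op": "carry_out", "data": {
  "motion": [0.002,0.031,-0.022,1.6,-0.6,-0.5,-0.35,0.002,0.031,-0.022,1.6,-0.6,-0.5,-0.35,0.002,0.031,-0.022,1.6,-0.6,-0.5,-0.35,0.002,0.031,-0.022,1.6,-0.6,-0.5,-0.35,0.002,0.031,-0.022,1.4,-0.5,-0.5,-0.35]
}}

```text
t: 11.95
tool_pos: [0.5765, 0.1744, 0.2416]
orientation: [-0.068, -2.631, 1.669]
force: [0.2, 0.4, -0.3]
opening: 0.03
```

```bash
python3 -c "
from p import *
plan(*grasp(1,.10,sg=-1))"
```

```text
t=11.95 d=68.1mm ang=0.3 rows=2 TCP [0.577 0.174 0.242] -> [0.582 0.204 0.181] F [ 0.2  0.4 -0.3] open 30.0 q [-0.05  0.06  1.62  0.44  1.47  1.52]
row [-0.0021, 0.034, -0.0007, 0.11, 0.02, -0.07]
```

Request:
{"op": "carry_out", "data": {
  "motion": [-0.002,0.03,-0.001,0,0,0,-0.35,-0.002,0.025,0,0,0,0,-0.35,0,0.005,0,0,0,0,-0.35,0,0,0,0,0,0,-0.35,0,0,0,0,0,0,-0.35]
}}

```text
t: 12.45
tool_pos: [0.5738, 0.21, 0.1767]
orientation: [-0.042, -2.627, 1.67]
force: [-0.7, -0.1, 0.3]
opening: 0.0299
```

```bash
python3 -c "
from p import *
plan(*grasp(1,.0,depth=.008,sg=-1),n=4)"; python3 wv.py w6
```

```text
t=12.45 d=92.6mm ang=0.9 rows=4 TCP [0.574 0.21  0.177] -> [0.585 0.246 0.092] F [-0.7 -0.1  0.3] open 29.9 q [0.01 0.12 1.67 0.45 1.36 1.52]
row [-0.0024, 0.023, 0.0008, 0.03, 0.1, 0.2]
```

View pics/w6.png

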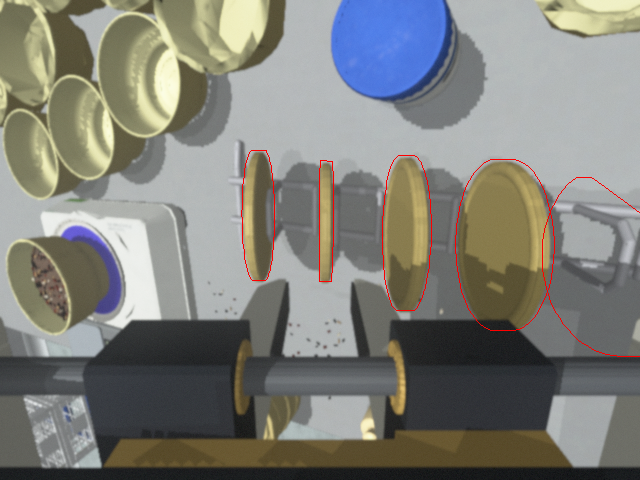

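Request:
{"op": "carry_out", "data": {
  "motion": [-0.004,0.022,0.003,0,0.2,0.4,-0.35,-0.003,0.025,0,0,0.1,0.2,-0.35,-0.002,0.025,0,0,0,0,-0.35,0,0.008,0,0,0,0,-0.35,0,0,0,0,0,0,-0.35]
}}

```text
t: 13.0
tool_pos: [0.5915, 0.2372, 0.11]
orientation: [-0.082, -2.636, 1.674]
force: [0.3, 0.1, 0.7]
opening: 0.0301
```

```bash
python3 -c "
from p import *
plan(*grasp(1,.0,depth=.008,sg=-1),n=1)"; python3 wv.py w7
```

```text
t=13.00 d=21.1mm ang=0.8 rows=1 TCP [0.591 0.237 0.11 ] -> [0.585 0.246 0.092] F [0.3 0.1 0.7] open 30.1 q [0.06 0.23 1.69 0.47 1.2  1.52]
row [0.0076, 0.0197, 0.0004, 0.18, 0.1, -0.74]
```

View pics/w7.png

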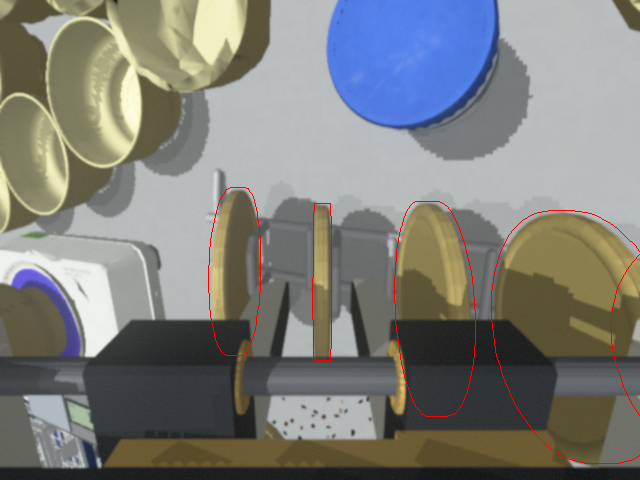

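Request:
{"op": "carry_out", "data": {
  "motion": [0.005,0.013,0,0.2,0,-0.5,-0.35,0.002,0.007,0,0,0,-0.2,-0.35,0,0,0,0,0,0,-0.35,0,0,0,0,0,0,-1,0,0,0,0,0,0,-1]
}}

```text
t: 13.55
tool_pos: [0.5874, 0.2455, 0.0953]
orientation: [-0.071, -2.631, 1.676]
force: [0.3, 0.0, -0.2]
opening: 0.0182
```

```bash
python3 -c "
from p import *
plan(*grasp(1,.0,depth=.008,sg=-1),n=1)"
```

```text
t=13.55 d=4.5mm ang=0.4 rows=1 TCP [0.587 0.245 0.095] -> [0.585 0.246 0.092] F [ 0.3  0.  -0.2] open 18.2 q [0.07 0.24 1.7  0.47 1.18 1.52]
row [0.0029, 0.0031, 0.0014, 0.0, 0.18, -0.35]
```

Depth is about 5 mm below the rim plus 19 mm of finger; I close fully, then lift gently.

Request:
{"op": "carry_out", "data": {
  "motion": [0.001,0.003,0,0,0,0,-1,0,0,0,0,0,0,-1,0,0,0,0,0,0,-1,0,-0.01,0,0,0,0,-1,0,-0.03,0,0,0,0,-1]
}}

```text
t: 14.05
tool_pos: [0.5821, 0.2297, 0.1254]
orientation: [-0.063, -2.625, 1.675]
force: [0.3, 0.2, -0.2]
opening: 0.0091
```

Request:
{"op": "carry_out", "data": {
  "motion": [0,-0.035,0,0,0,0,-1,0,-0.04,0,0,0,0,-1,0,-0.045,0,0,0,0,-1,0,-0.045,0,0,0,0,-1,0,-0.03,0.03,0,0,0,-1]
}}

```text
t: 14.55
tool_pos: [0.5752, 0.1195, 0.3007]
orientation: [-0.059, -2.63, 1.676]
force: [1.2, -1.2, 0.5]
opening: 0.009
```

```bash
python3 -c "
from p import *
plan(*place(1,e=45,lift=.14,sg=-1))"; python3 wv.py w8
```

```text
t=14.55 d=387.3mm ang=24.0 rows=10 TCP [0.575 0.119 0.301] -> [ 0.543 -0.257  0.217] F [ 1.2 -1.2  0.5] open 9.0 q [-0.15  0.04  1.53  0.43  1.61  1.48]
row [-0.0023, -0.0143, 0.0362, -1.99, 1.1, 0.76]
```

View pics/w8.png

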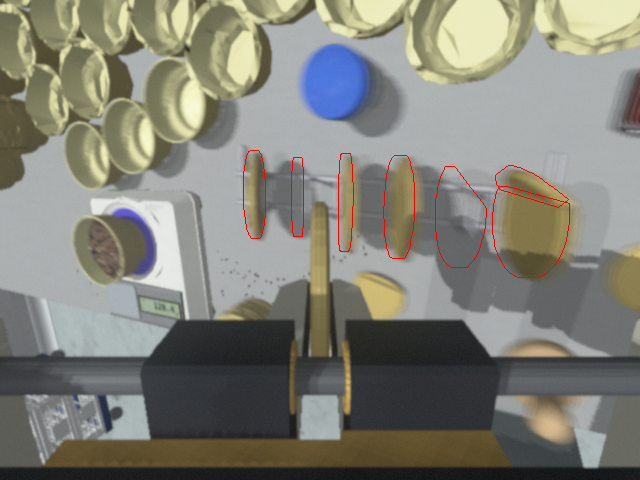

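Request:
{"op": "carry_out", "data": {
  "motion": [-0.002,-0.014,0.036,-2,1.1,0.8,-1,-0.002,-0.014,0.036,-2,1.1,0.8,-1,-0.002,-0.014,0.036,-2,1.1,0.8,-1,-0.002,-0.014,0.036,-2,1.1,0.8,-1,-0.002,-0.014,0.036,-2,1.1,0.8,-1]
}}

```text
t: 15.1
tool_pos: [0.5701, -0.082, 0.2858]
orientation: [-0.248, -2.737, 1.425]
force: [-0.5, -0.7, -0.0]
opening: 0.0091
```

```bash
python3 -c "
from p import *
plan(*place(1,e=43,lift=.12,z0=.026,ylow=.045,sg=-1),n=4)"
```

```text
t=15.10 d=201.2mm ang=13.5 rows=4 TCP [ 0.57  -0.082  0.286] -> [ 0.541 -0.264  0.205] F [-0.5 -0.7 -0. ] open 9.1 q [-0.58  0.13  1.52  0.57  1.71  1.16]
row [-0.0018, -0.0138, 0.0484, -2.93, 1.52, 0.69]
```

Request:
{"op": "carry_out", "data": {
  "motion": [-0.002,-0.009,0.037,-2.9,1.5,0.7,-1,-0.002,-0.009,0.042,-2.9,1.5,0.7,-1,-0.002,-0.011,0.042,-2.9,1.5,0.7,-1,-0.002,-0.011,0.03,-2.4,1.2,0.6,-1,0,0,0.02,0,0,0,-1]
}}

```text
t: 15.6
tool_pos: [0.5454, -0.2475, 0.2081]
orientation: [-0.403, -2.809, 1.116]
force: [0.4, 0.5, -0.1]
opening: 0.0091
```

```bash
python3 -c "
from p import *
plan(*place(1,e=43,lift=.06,z0=.026,ylow=.045,sg=-1),n=3)"
```

```text
t=15.60 d=65.2mm ang=0.8 rows=3 TCP [ 0.545 -0.247  0.208] -> [ 0.541 -0.264  0.145] F [ 0.4  0.5 -0.1] open 9.1 q [-0.89  0.45  1.37  0.67  1.8   0.95]
row [-0.0001, 0.0102, 0.0192, -0.08, 0.09, -0.23]
```

Request:
{"op": "carry_out", "data": {
  "motion": [0,0.01,0.014,0,0.1,-0.2,-1,0,0.012,0.019,0,0.1,-0.2,-1,0,0.01,0.015,0,0,-0.2,-1,0,0,0,0,0,0,-1,0,0,0,0,0,0,-1]
}}

```text
t: 16.1
tool_pos: [0.5424, -0.2573, 0.1469]
orientation: [-0.39, -2.803, 1.108]
force: [0.5, -0.0, -1.1]
opening: 0.0096
```

```bash
python3 -c "
from p import *
plan(*place(1,e=41,lift=.004,z0=.026,depth=.006,ylow=.045,sg=-1),n=3)"; python3 cv.py d8
```

```text
t=16.10 d=58.2mm ang=2.2 rows=3 TCP [ 0.542 -0.257  0.147] -> [ 0.54  -0.269  0.09 ] F [ 0.5 -0.  -1.1] open 9.6 q [-0.9   0.54  1.37  0.65  1.74  0.89]
row [-0.0003, 0.0099, 0.0167, -0.72, -0.04, -0.01]
```

View pics/d8.png

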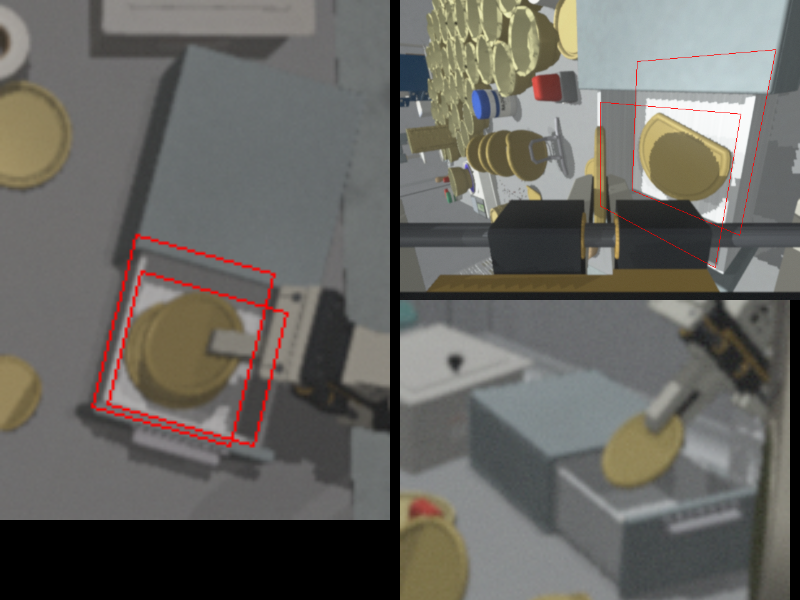

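Request:
{"op": "carry_out", "data": {
  "motion": [0,0.01,0.016,-0.7,0,0,-1,0,0.01,0.016,-0.7,0,0,-1,0,0.006,0.009,-0.7,0,0,-1,0,0.001,0.002,0,0,0,-1,0,0,0,0,0,0,-1]
}}

```text
t: 16.75
tool_pos: [0.5433, -0.2679, 0.1026]
orientation: [-0.396, -2.832, 1.071]
force: [0.3, -0.1, 0.3]
opening: 0.0092
```

```bash
python3 -c "
from p import *
plan(*place(1,e=39,lift=0,z0=.026,depth=.006,ylow=.045,sg=-1),n=2)"; python3 cv.py d9
```

```text
t=16.75 d=19.6mm ang=2.4 rows=2 TCP [ 0.543 -0.268  0.103] -> [ 0.54  -0.271  0.084] F [ 0.3 -0.1  0.3] open 9.2 q [-0.92  0.63  1.34  0.66  1.72  0.83]
row [0.0015, 0.0048, 0.0084, -1.18, 0.22, -0.16]
```

View pics/d9.png

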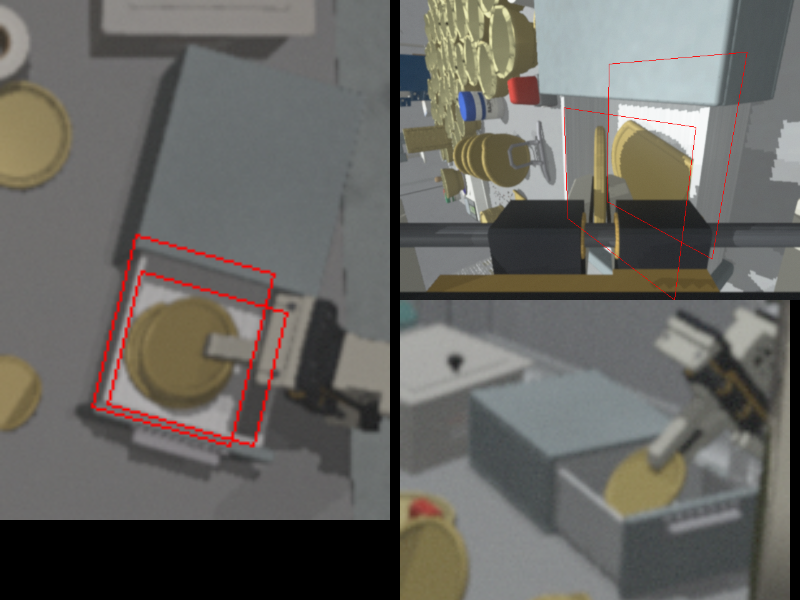

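Request:
{"op": "carry_out", "data": {
  "motion": [0.001,0.005,0.007,-1,0.2,-0.1,-1,0.001,0.004,0.006,-1,0.2,-0.1,-1,0,0.001,0.002,0,0,0,-1,0,0.001,0.001,0,0,0,-1,0,0,0,0,0,0,-1]
}}

```text
t: 17.4
tool_pos: [0.5413, -0.2699, 0.0831]
orientation: [-0.398, -2.85, 1.017]
force: [0.0, -0.1, -0.9]
opening: 0.009
```

```bash
python3 -c "
from p import *
plan(*place(1,e=39,lift=0,z0=.026,depth=.006,ylow=.045,sg=-1),n=1)"
```

```text
t=17.40 d=1.9mm ang=0.3 rows=1 TCP [ 0.541 -0.27   0.083] -> [ 0.54  -0.271  0.084] F [ 0.  -0.1 -0.9] open 9.0 q [-0.93  0.69  1.32  0.67  1.72  0.81]
row [0.0014, -0.0012, 0.0004, -0.26, 0.11, -0.17]
```

Request:
{"op": "carry_out", "data": {
  "motion": [0.0,0.001,0.002,0,0,0,-1,0,0.001,0.002,0,0,0,-1,0,0.001,0.001,0,0,0,-1,0,0,0,0,0,0,-1,0,0,0,0,0,0,-1]
}}

```text
t: 17.9
tool_pos: [0.542, -0.2711, 0.0804]
orientation: [-0.399, -2.854, 1.017]
force: [-0.1, 0.2, 0.1]
opening: 0.0089
```

```bash
python3 cv.py d10; python3 -c "
from p import *
print(cur()[0]['force'])"
```

```text
[-1.60983435  0.42524045  1.64128871]
```

View pics/d10.png

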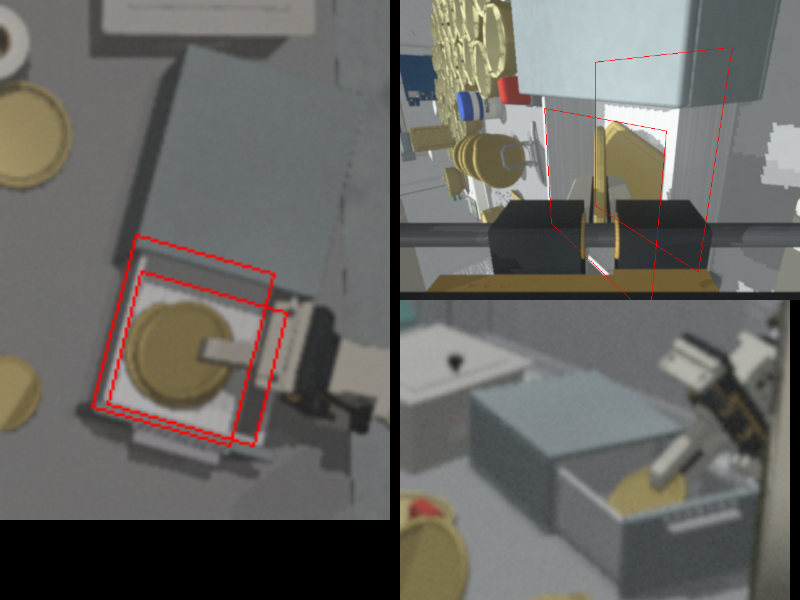

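Request:
{"op": "carry_out", "data": {
  "motion": [0,0.001,0.002,0,0,0,-1,0,0.0005,0.001,0,0,0,-0.55,0,0,0,0,0,0,-0.55,0,0,0,0,0,0,-0.55,0,-0.008,0,0,0,0,-0.55]
}}

```text
t: 18.55
tool_pos: [0.5399, -0.2774, 0.081]
orientation: [-0.398, -2.854, 1.016]
force: [-0.4, -0.6, 0.1]
opening: 0.0209
```

Request:
{"op": "carry_out", "data": {
  "motion": [0,-0.012,0,0,0,0,-0.55,0,-0.02,-0.001,0,0,0,-0.55,0,-0.025,0,0,0,0,-0.55,0,-0.03,-0.01,0,0,0,-0.55,0,-0.03,-0.025,0,0,0,-0.55]
}}

```text
t: 19.05
tool_pos: [0.5174, -0.345, 0.1826]
orientation: [-0.393, -2.85, 1.005]
force: [-0.2, 0.2, -0.4]
opening: 0.0204
```

```bash
python3 -c "
from p import *
plan(*grasp(5,.14,sg=-1))";python3 cv.py d11
```

```text
t=19.05 d=303.4mm ang=29.1 rows=8 TCP [ 0.517 -0.345  0.183] -> [ 0.57  -0.05   0.229] F [-0.2  0.2 -0.4] open 20.4 q [-1.01  0.69  1.13  0.66  1.93  0.87]
row [-0.0, 0.0197, -0.0329, 3.26, -1.29, -0.99]
```

View pics/d11.png

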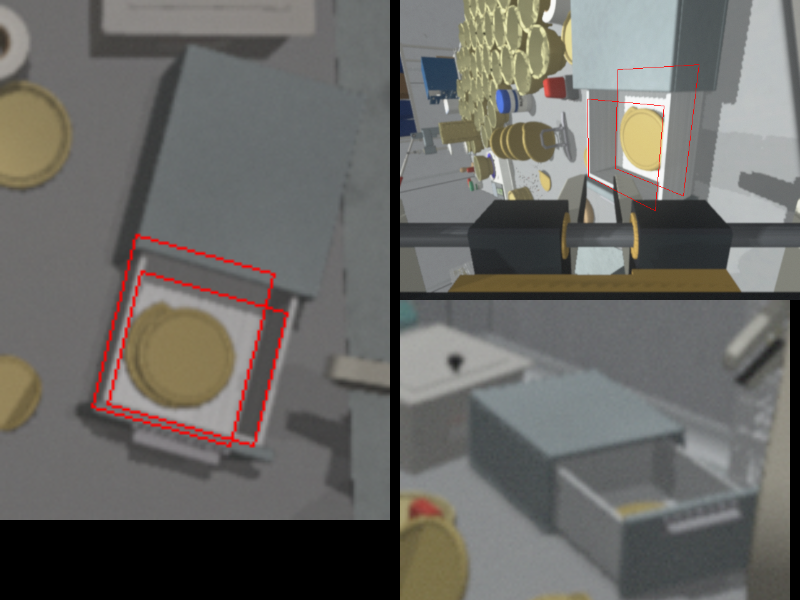

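Request:
{"op": "carry_out", "data": {
  "motion": [0,-0.01,-0.035,3.3,-1.3,-1,-0.35,0,0.01,-0.035,3.3,-1.3,-1,-0.35,0,0.018,-0.035,3.3,-1.3,-1,-0.35,0,0.018,-0.035,3.3,-1.3,-1,-0.35,0,0.018,-0.035,3.3,-1.3,-1,-0.35]
}}

```text
t: 19.7
tool_pos: [0.5487, -0.1917, 0.2598]
orientation: [-0.195, -2.717, 1.44]
force: [0.7, -0.5, 0.1]
opening: 0.0301
```

```bash
python3 -c "
from p import *
plan(*grasp(5,.11,sg=-1))"
```

```text
t=19.70 d=166.5mm ang=10.5 rows=4 TCP [ 0.549 -0.192  0.26 ] -> [ 0.57  -0.037  0.202] F [ 0.7 -0.5  0.1] open 30.1 q [-0.72  0.28  1.39  0.5   1.79  1.02]
row [-0.0012, 0.0325, -0.0261, 2.29, -1.09, -0.71]
```

Request:
{"op": "carry_out", "data": {
  "motion": [-0.001,0.026,-0.026,2.3,-1.1,-0.7,-0.35,-0.001,0.03,-0.028,2.3,-1.1,-0.7,-0.35,-0.001,0.03,-0.026,2.3,-1.1,-0.7,-0.35,-0.001,0.018,-0.016,1.6,-0.8,-0.5,-0.35,0,0,0,0,0,0,-0.35]
}}

```text
t: 20.2
tool_pos: [0.5675, -0.0472, 0.2197]
orientation: [-0.063, -2.634, 1.676]
force: [0.5, -0.1, -0.4]
opening: 0.0306
```

```bash
python3 -c "
from p import *
plan(*grasp(5,.07,sg=-1))"
```

```text
t=20.20 d=60.7mm ang=0.5 rows=2 TCP [ 0.567 -0.047  0.22 ] -> [ 0.571 -0.02   0.165] F [ 0.5 -0.1 -0.4] open 30.6 q [-0.43  0.14  1.57  0.41  1.6   1.16]
row [-0.0011, 0.0303, -0.0008, 0.04, 0.21, -0.06]
```

Request:
{"op": "carry_out", "data": {
  "motion": [-0.001,0.026,-0.001,0,0.2,0,-0.35,-0.001,0.026,0,0,0.1,0,-0.35,0,0.003,0,0,0,0,-0.35,0,0,0,0,0,0,-0.35,0,0,0,0,0,0,-0.35]
}}

```text
t: 20.7
tool_pos: [0.5702, -0.0248, 0.1692]
orientation: [-0.065, -2.629, 1.672]
force: [0.1, -0.3, 0.0]
opening: 0.0306
```

```bash
python3 -c "
from p import *
plan(*grasp(5,.0,sg=-1),n=3)";python3 wv.py w10
```

```text
t=20.70 d=75.4mm ang=0.1 rows=3 TCP [ 0.57  -0.025  0.169] -> [0.573 0.009 0.102] F [ 0.1 -0.3  0. ] open 30.6 q [-0.39  0.17  1.63  0.41  1.5   1.16]
row [-0.0003, 0.0251, -0.0008, 0.03, 0.02, -0.01]
```

View pics/w10.png

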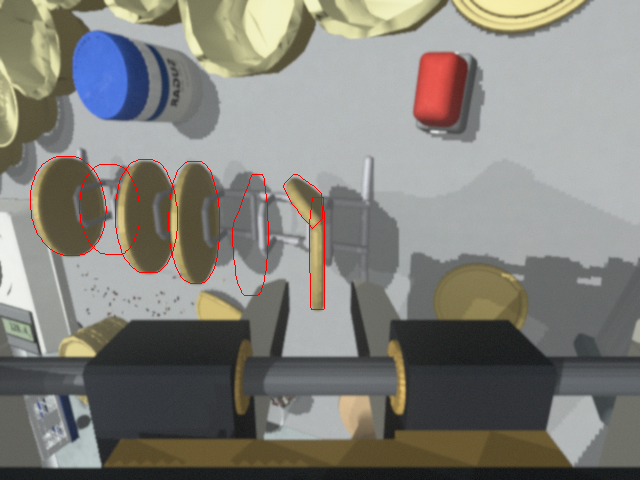

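Request:
{"op": "carry_out", "data": {
  "motion": [0.002,0.022,-0.001,0,0,0,-0.35,0.001,0.025,-0.001,0,0,0,-0.35,0,0.02,0,0,0,0,-0.35,0,0.006,0,0,0,0,-0.35,0,0,0,0,0,0,-0.35]
}}

```text
t: 21.25
tool_pos: [0.574, 0.0029, 0.1094]
orientation: [-0.082, -2.631, 1.681]
force: [-0.3, -0.1, -0.0]
opening: 0.0304
```

```bash
python3 -c "
from p import *
plan(*grasp(5,.0,sg=-1),n=1)";python3 wv.py w11
```

```text
t=21.25 d=9.9mm ang=0.8 rows=1 TCP [0.574 0.003 0.109] -> [0.573 0.009 0.102] F [-0.3 -0.1 -0. ] open 30.4 q [-0.34  0.21  1.7   0.43  1.37  1.16]
row [0.0017, 0.0094, -0.0026, -0.14, 0.08, -0.77]
```

View pics/w11.png

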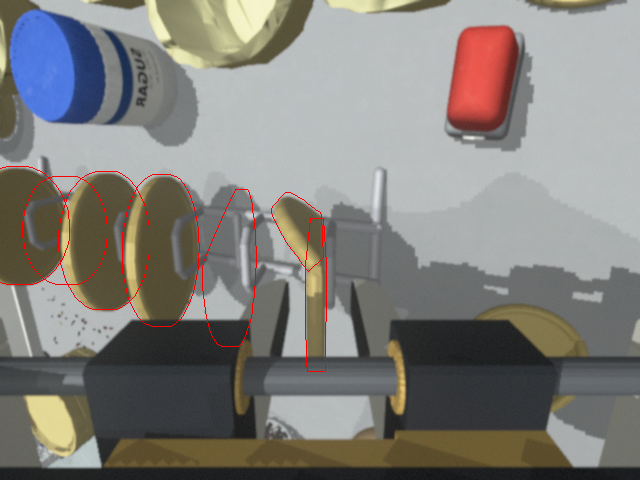

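Request:
{"op": "carry_out", "data": {
  "motion": [0.003,0.007,-0.002,0,0,-0.6,-0.35,0.001,0.002,-0.001,0,0,-0.2,-0.35,0,0,0,0,0,0,-1,0,0,0,0,0,0,-1,0,0,0,0,0,0,-1]
}}

```text
t: 21.8
tool_pos: [0.5728, 0.0079, 0.1063]
orientation: [-0.069, -2.627, 1.681]
force: [-0.3, -0.2, -0.5]
opening: 0.0104
```

Request:
{"op": "carry_out", "data": {
  "motion": [0,0,0,0,0,0,-1,0,-0.012,0,0,0,0,-1,0,-0.03,0,0,0,0,-1,0,-0.04,0,0,0,0,-1,0,-0.04,0,0,0,0,-1]
}}

```text
t: 22.3
tool_pos: [0.5655, -0.0424, 0.2157]
orientation: [-0.055, -2.622, 1.672]
force: [0.8, -0.5, 0.3]
opening: 0.0091
```

```bash
python3 -c "
from p import *
plan(*place(5,e=43,lift=.14,z0=.035,ylow=.047,depth=.006,sg=-1))";python3 wv.py w12
```

```text
t=22.30 d=235.2mm ang=25.7 rows=6 TCP [ 0.565 -0.042  0.216] -> [ 0.539 -0.274  0.246] F [ 0.8 -0.5  0.3] open 9.1 q [-0.42  0.14  1.58  0.4   1.59  1.17]
row [-0.001, -0.0262, 0.0296, -3.67, 1.74, 1.34]
```

View pics/w12.png

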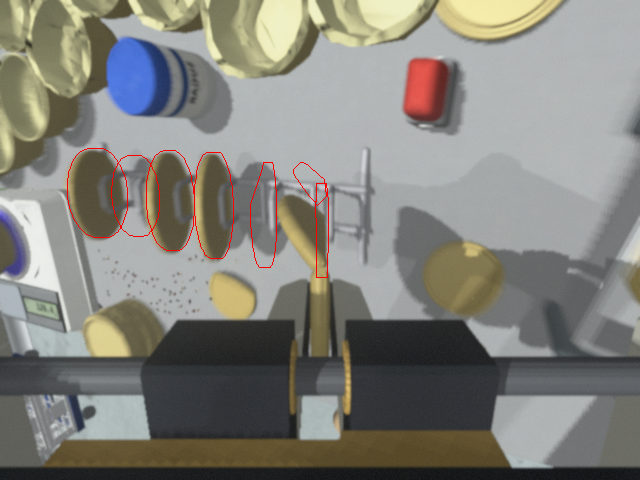

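Request:
{"op": "carry_out", "data": {
  "motion": [-0.001,-0.026,0.026,-3.7,1.7,1.3,-1,-0.001,-0.024,0.028,-3.7,1.7,1.3,-1,-0.001,-0.024,0.028,-3.7,1.7,1.3,-1,-0.001,-0.024,0.028,-3.7,1.7,1.3,-1,-0.001,-0.022,0.028,-3.7,1.7,1.3,-1]
}}

```text
t: 22.85
tool_pos: [0.5546, -0.2277, 0.2648]
orientation: [-0.344, -2.812, 1.212]
force: [0.4, -0.2, -0.6]
opening: 0.009
```

```bash
python3 -c "
from p import *
plan(*place(5,e=43,lift=.08,z0=.035,ylow=.047,depth=.006,sg=-1),n=4)"
```

```text
t=22.85 d=93.0mm ang=4.7 rows=4 TCP [ 0.555 -0.228  0.265] -> [ 0.539 -0.274  0.186] F [ 0.4 -0.2 -0.6] open 9.0 q [-0.84  0.37  1.33  0.65  1.84  1.  ]
row [0.0015, 0.0053, 0.0226, -0.84, 0.8, 0.14]
```

Request:
{"op": "carry_out", "data": {
  "motion": [0.001,0.005,0.018,-0.8,0.8,0.1,-1,0.001,0.006,0.022,-0.8,0.8,0.1,-1,0.001,0.006,0.022,-0.8,0.8,0.1,-1,0,0.003,0.011,0,0.3,0.1,-1,0,0,0,0,0,0,-1]
}}

```text
t: 23.35
tool_pos: [0.541, -0.2727, 0.1962]
orientation: [-0.394, -2.796, 1.128]
force: [-0.0, -0.5, 0.8]
opening: 0.0084
```

```bash
python3 -c "
from p import *
plan(*place(5,e=41,lift=.012,z0=.035,ylow=.047,depth=.006,sg=-1),n=4)"; python3 cv.py d12
```

```text
t=23.35 d=81.0mm ang=2.9 rows=4 TCP [ 0.541 -0.273  0.196] -> [ 0.538 -0.276  0.115] F [-0.  -0.5  0.8] open 8.4 q [-0.91  0.5   1.32  0.64  1.81  0.93]
row [0.0005, 0.0129, 0.0156, -0.73, -0.0, -0.07]
```

View pics/d12.png

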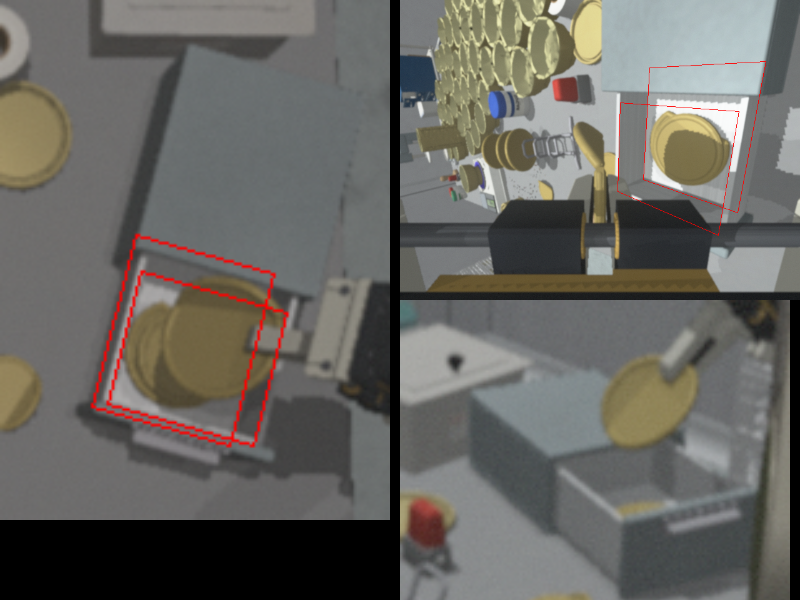

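Request:
{"op": "carry_out", "data": {
  "motion": [0.002,0.012,0.014,-0.7,0,0,-1,0.002,0.013,0.016,-0.7,0,0,-1,0.001,0.013,0.016,-0.7,0,0,-1,0,0.007,0.009,-0.5,0,0,-1,0,0,0,0,0,0,-1]
}}

```text
t: 24.0
tool_pos: [0.5375, -0.2739, 0.1244]
orientation: [-0.395, -2.834, 1.072]
force: [-0.6, 0.2, -0.1]
opening: 0.0089
```

```bash
python3 -c "
from p import *
plan(*place(5,e=40,lift=.0,z0=.035,ylow=.047,depth=.006,sg=-1),n=3)"; python3 cv.py d13
```

```text
t=24.00 d=22.6mm ang=1.5 rows=3 TCP [ 0.538 -0.274  0.124] -> [ 0.538 -0.277  0.102] F [-0.6  0.2 -0.1] open 8.9 q [-0.93  0.61  1.34  0.66  1.75  0.84]
row [-0.0003, 0.004, 0.0064, -0.46, 0.19, -0.1]
```

View pics/d13.png

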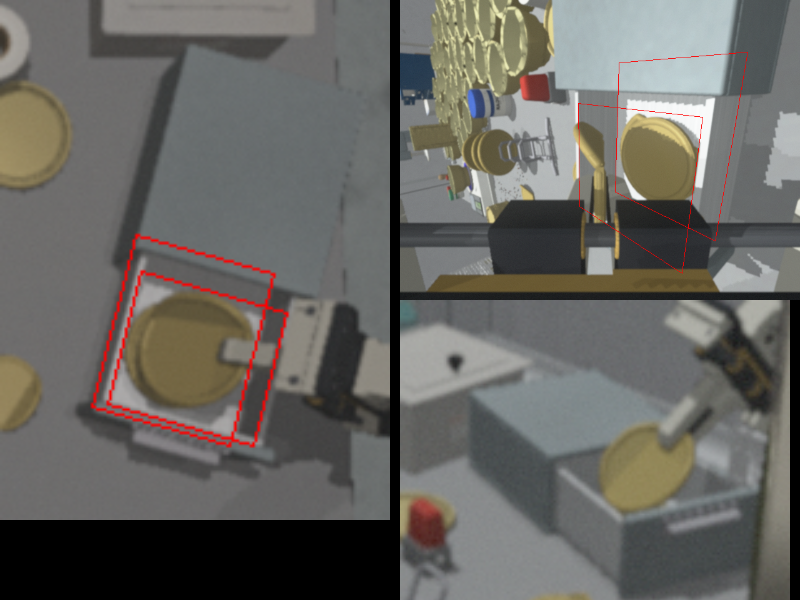

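Request:
{"op": "carry_out", "data": {
  "motion": [0,0.004,0.006,-0.5,0.2,-0.1,-1,0,0.004,0.006,-0.5,0.2,-0.1,-1,0,0.003,0.005,-0.5,0,0,-1,0,0.001,0.002,0,0,0,-1,0,0,0,0,0,0,-1]
}}

```text
t: 24.65
tool_pos: [0.5393, -0.2799, 0.1062]
orientation: [-0.399, -2.848, 1.041]
force: [0.2, -0.8, -0.6]
opening: 0.0091
```

```bash
python3 -c "
from p import *
plan(*place(5,e=40,lift=.0,z0=.035,ylow=.047,depth=.006,sg=-1),n=1)"; python3 cv.py d14
```

```text
t=24.65 d=5.1mm ang=0.6 rows=1 TCP [ 0.539 -0.28   0.106] -> [ 0.538 -0.277  0.102] F [ 0.2 -0.8 -0.6] open 9.1 q [-0.94  0.66  1.31  0.67  1.75  0.82]
row [0.0023, 0.0041, 0.0019, -0.08, 0.52, -0.38]
```

View pics/d14.png

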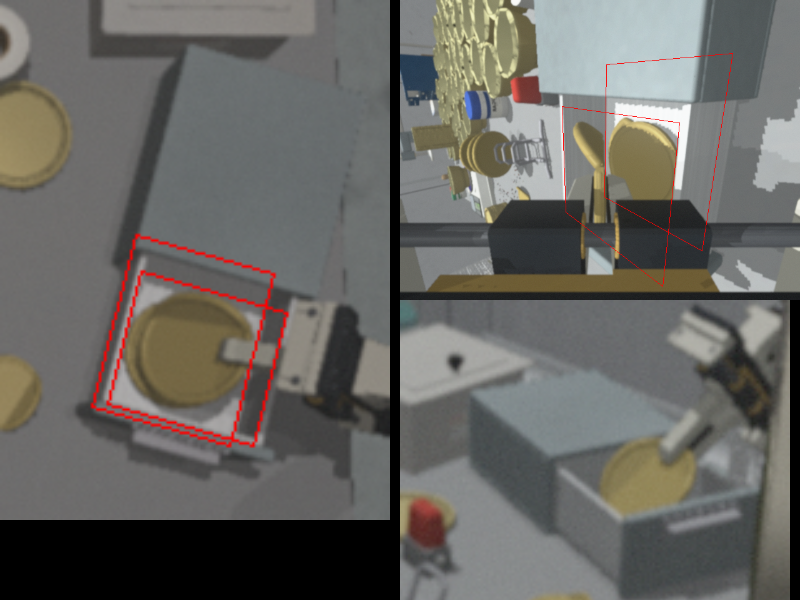

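Request:
{"op": "carry_out", "data": {
  "motion": [0.001,0.004,0.002,0,0.3,-0.2,-1,0,0.002,0.004,-1.5,0,0,-1,0,0.002,0.005,-2,0,0,-1,0,0.001,0.003,-1,0,0,-1,0,0,0,0,0,0,-1]
}}

```text
t: 25.3
tool_pos: [0.5389, -0.2812, 0.091]
orientation: [-0.403, -2.897, 0.922]
force: [0.4, 0.7, 3.3]
opening: 0.0089
```

```bash
python3 -c "
from p import *
plan(*place(5,e=36,lift=.0,z0=.035,ylow=.047,depth=.006,sg=-1),n=1)"; python3 cv.py d15
```

```text
t=25.30 d=6.3mm ang=0.9 rows=1 TCP [ 0.539 -0.281  0.091] -> [ 0.537 -0.282  0.097] F [0.4 0.7 3.3] open 8.9 q [-0.96  0.74  1.27  0.71  1.79  0.8 ]
row [0.0021, -0.0041, -0.0043, 0.77, 0.4, -0.22]
```

View pics/d15.png

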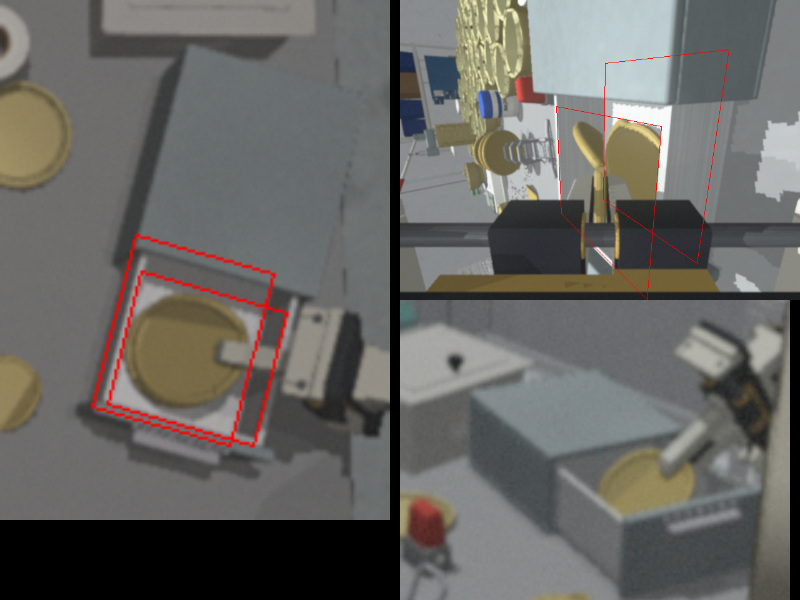

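Contact (Fz about 3 N). Release and retract as before.

Request:
{"op": "carry_out", "data": {
  "motion": [0,0,0,0,0,0,-0.55,0,0,0,0,0,0,-0.55,0,0,0,0,0,0,-0.55,0,0,0,0,0,0,-0.55,0,-0.008,0,0,0,0,-0.55]
}}

```text
t: 25.95
tool_pos: [0.5373, -0.2872, 0.0962]
orientation: [-0.4, -2.894, 0.931]
force: [0.8, -0.5, 0.3]
opening: 0.0207
```

Request:
{"op": "carry_out", "data": {
  "motion": [0,-0.012,0,0,0,0,-0.55,0,-0.02,-0.001,0,0,0,-0.55,0,-0.025,0,0,0,0,-0.55,0,-0.03,-0.01,0,0,0,-0.55,0,-0.03,-0.025,0,0,0,-0.55]
}}

```text
t: 26.45
tool_pos: [0.5133, -0.3613, 0.1937]
orientation: [-0.396, -2.891, 0.921]
force: [0.6, 0.1, -0.4]
opening: 0.021
```

```bash
python3 cv.py d16;  python3 -c "
from p import *
print(cur()[0])"
```

```text
{'t': 26.6, 'q': array([-1.04187271,  0.74000606,  1.05588558,  0.70172115,  2.00105417,
        0.87534868]), 'dq': array([ 0.01722761,  0.03559307,  0.06823478, -0.01363224, -0.03127924,
       -0.01251688]), 'joint_torque': array([ -0.59084829, -79.28684235, -44.24108148,   4.22948197,
         4.06684354,   0.16581599]), 'tool_pos': array([ 0.51505809, -0.36299674,  0.19793736]), 'orientation': array([-0.400175  , -2.89382173,  0.93385998]), 'force': array([-0.13543871, -0.11609515, -0.18979326]), 'wrist_torque': array([-0.39731118,  0.12780339,  0.01842453]), 'opening': 0.020948913330277933}
```

View pics/d16.png

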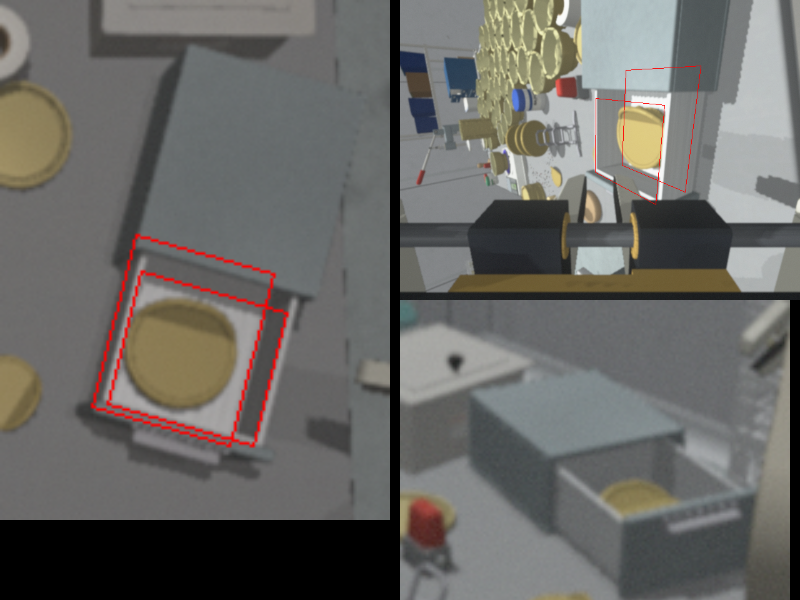

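```bash
cat >> p.py <<'E'
def push(gap,z=.078,d=None):
    """closed fingers ahead of the pull by gap; d: drawer opening"""
    fl=-.1025-(CB[3] if d is None else d)+.101
    A=Rz(CB[2]); p=cabpt([fl-.116-.0085-gap,0,z]); y=np.array([0,0,-1.]); zz=-A@[0,1.,0]
    return p,np.stack([np.cross(y,zz),y,zz],1)
E
python3 -c "
from p import *
plan(*push(.03,z=.2),n=10)"
```

```text
t=26.60 d=182.6mm ang=54.3 rows=10 TCP [ 0.515 -0.363  0.198] -> [ 0.412 -0.212  0.2  ] F [-0.1 -0.1 -0.2] open 20.9 q [-1.04  0.74  1.06  0.7   2.    0.88]
row [0.014, 0.0058, -0.0107, 5.43, 0.04, -0.04]
```

Request:
{"op": "carry_out", "data": {
  "motion": [0.014,0.003,-0.012,5.5,0,0,-1,0.014,0.003,-0.012,5.5,0,0,-1,0.014,0.005,-0.011,5.5,0,0,-1,0.014,0.005,-0.011,5.5,0,0,-1,0.014,0.005,-0.011,5.5,0,0,-1]
}}

```text
t: 27.1
tool_pos: [0.4564, -0.2913, 0.2076]
orientation: [-0.347, -2.528, 1.557]
force: [0.4, 0.8, 0.4]
opening: 0.0003
```

```bash
python3 -c "
from p import *
plan(*push(.03,z=.19),n=5)"
```

```text
t=27.10 d=92.4mm ang=26.7 rows=5 TCP [ 0.456 -0.291  0.208] -> [ 0.412 -0.212  0.19 ] F [0.4 0.8 0.4] open 0.3 q [-0.91  0.2   1.54  0.37  1.69  0.94]
row [0.0128, 0.0071, -0.0114, 5.34, -0.05, 0.09]
```

Request:
{"op": "carry_out", "data": {
  "motion": [0.013,0.007,-0.011,5,0,0,-1,0.013,0.007,-0.011,5.3,0,0,-1,0.013,0.007,-0.011,5.3,0,0,-1,0.008,0.005,-0.008,3.5,0,0,-1,0,0,0,0,0,0,-1]
}}

```text
t: 27.6
tool_pos: [0.4209, -0.2293, 0.1967]
orientation: [-0.297, -2.195, 1.955]
force: [0.6, -0.1, 0.2]
opening: 0.0005
```

```bash
python3 -c "
from p import *
plan(*push(.03,z=.076),n=4)"; python3 ov.py d17
```

```text
t=27.60 d=122.3mm ang=6.6 rows=4 TCP [ 0.421 -0.229  0.197] -> [ 0.412 -0.212  0.076] F [ 0.6 -0.1  0.2] open 0.5 q [-0.68 -0.14  1.84  0.1   1.5   1.15]
row [0.0031, 0.0304, -0.0014, 1.64, 0.0, 0.09]
```

View pics/d17.png

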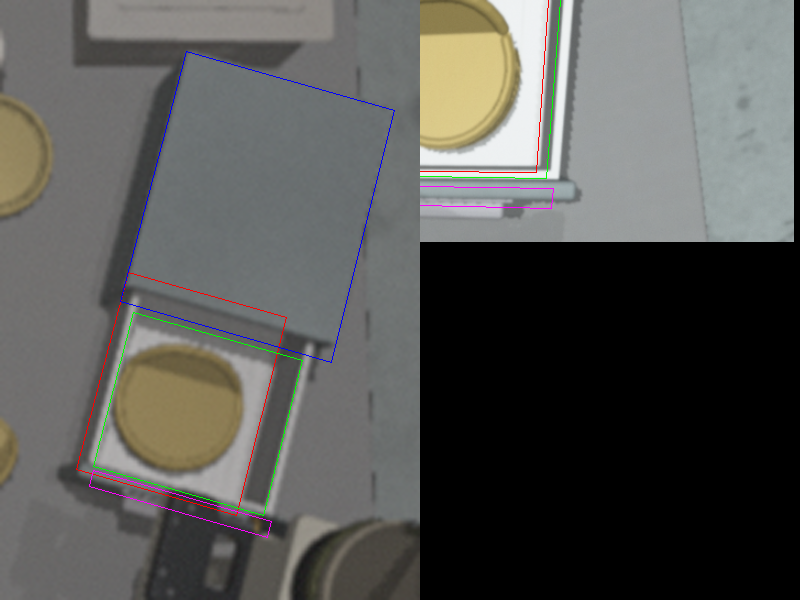

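Request:
{"op": "carry_out", "data": {
  "motion": [0.009,0.01,-0.01,4,0,0.2,-1,0.003,0.03,-0.004,2.5,0,0.1,-1,0,0.035,0,0,0,0,-1,0,0.03,0,0,0,0,-1,0,0.005,0,0,0,0,-1]
}}

```text
t: 28.2
tool_pos: [0.4156, -0.2168, 0.0866]
orientation: [-0.297, -2.074, 2.066]
force: [-0.4, 0.6, 0.1]
opening: 0.0004
```

```bash
python3 -c "
from p import *
plan(*push(.0,z=.076),n=2)
plan(*push(.0,z=.076,d=0),n=8)"; python3 wv.py w20
```

```text
t=28.20 d=27.8mm ang=0.5 rows=2 TCP [ 0.416 -0.217  0.087] -> [ 0.441 -0.22   0.076] F [-0.4  0.6  0.1] open 0.4 q [-0.59 -0.1   2.01  0.    1.24  1.26]
row [-0.0127, 0.0053, -0.0019, 0.12, -0.23, -0.03]
t=28.20 d=167.8mm ang=0.5 rows=8 TCP [ 0.416 -0.217  0.087] -> [ 0.578 -0.259  0.076] F [-0.4  0.6  0.1] open 0.4 q [-0.59 -0.1   2.01  0.    1.24  1.26]
row [-0.0209, 0.0013, -0.0005, 0.03, -0.06, -0.01]
```

View pics/w20_raw.png

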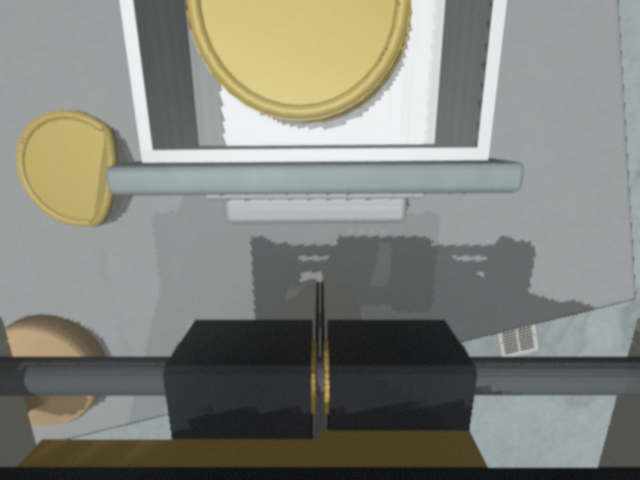

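Request:
{"op": "carry_out", "data": {
  "motion": [-0.005,0.009,0,0,0,0,-1,-0.01,0,-0.001,0,0,0,-1,-0.012,0,-0.001,0,0,0,-1,-0.014,0,0,0,0,0,-1,-0.016,0,0,0,0,0,-1]
}}

```text
t: 28.75
tool_pos: [0.475, -0.2365, 0.0843]
orientation: [-0.305, -2.073, 2.062]
force: [-1.2, 1.5, -0.6]
opening: 0.0001
```

```bash
python3 -c "
from p import *
plan(*push(.0,z=.077,d=0),n=6)"; python3 ov.py d18
```

```text
t=28.75 d=105.4mm ang=0.9 rows=6 TCP [ 0.475 -0.236  0.084] -> [ 0.578 -0.259  0.077] F [-1.2  1.5 -0.6] open 0.1 q [-0.56  0.07  1.84  0.01  1.23  1.3 ]
row [-0.0175, 0.0012, -0.0012, 0.05, -0.14, -0.03]
```

View pics/d18.png

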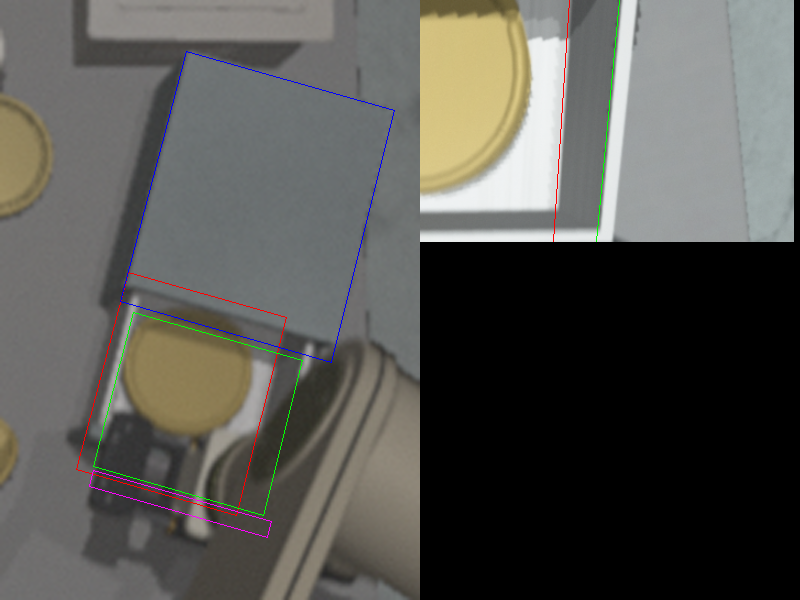

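Request:
{"op": "carry_out", "data": {
  "motion": [-0.014,0.005,0,0,0,0,-1,-0.016,0.003,0,0,0,0,-1,-0.016,0.001,-0.001,0,0,0,-1,-0.014,0,-0.001,0,0,0,-1,-0.012,0,-0.001,0,0,0,-1]
}}

```text
t: 29.35
tool_pos: [0.5477, -0.2577, 0.081]
orientation: [-0.309, -2.071, 2.064]
force: [-1.5, -0.4, -1.0]
opening: 0.0003
```

```bash
python3 -c "
from p import *
plan(*push(.0,z=.077,d=0),n=5)"
```

```text
t=29.35 d=30.4mm ang=1.0 rows=5 TCP [ 0.548 -0.258  0.081] -> [ 0.578 -0.259  0.077] F [-1.5 -0.4 -1. ] open 0.3 q [-0.53  0.26  1.63  0.01  1.24  1.33]
row [-0.0058, 0.0008, -0.0015, 0.05, -0.18, -0.06]
```

Request:
{"op": "carry_out", "data": {
  "motion": [-0.008,0.001,-0.002,0,0,0,-1,-0.007,0,-0.001,0,0,0,-1,-0.006,0,-0.001,0,0,0,-1,-0.004,0,0,0,0,0,-1,-0.004,0,0,0,0,0,-1]
}}

```text
t: 29.85
tool_pos: [0.5772, -0.2631, 0.082]
orientation: [-0.307, -2.07, 2.062]
force: [-23.4, 5.0, 17.5]
opening: 0.0007
```

```bash
python3 -c "
from p import *
plan(*push(.0,z=.077,d=0),n=5)"; python3 cv.py d19
```

```text
t=29.85 d=6.7mm ang=1.0 rows=5 TCP [ 0.577 -0.263  0.082] -> [ 0.578 -0.259  0.077] F [-23.4   5.   17.5] open 0.7 q [-0.51  0.34  1.54  0.01  1.26  1.35]
row [0.0002, 0.001, -0.0009, 0.05, -0.19, -0.03]
```

View pics/d19.png

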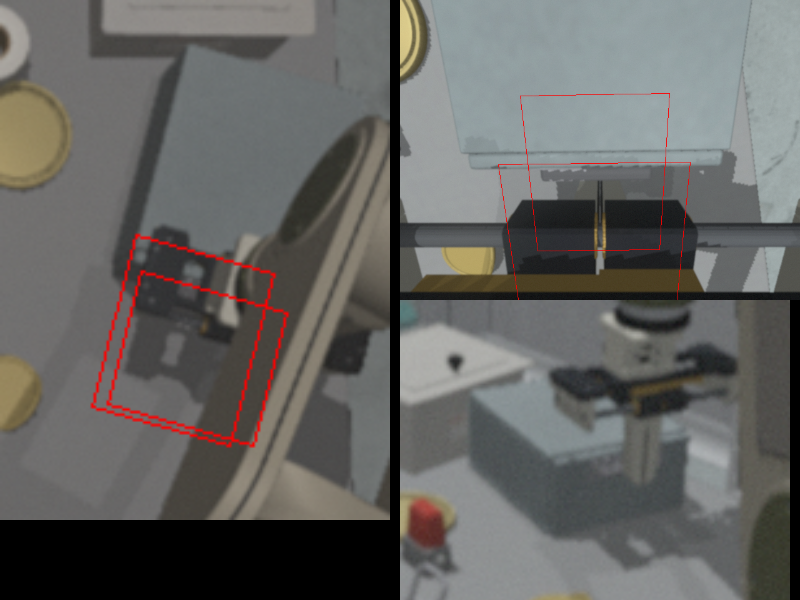

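Request:
{"op": "carry_out", "data": {
  "motion": [0.003,0,0,0,0,0,-1,0.02,0,0,0,0,0,-1,0.03,0,0,0,0,0,-1,0.02,-0.03,0,0,0,0,-1,0,-0.045,0,0,0,0,-1]
}}

```text
t: 30.5
tool_pos: [0.5009, -0.2391, 0.1509]
orientation: [-0.295, -2.071, 2.053]
force: [0.5, -0.3, 0.1]
opening: 0.0005
```

Request:
{"op": "carry_out", "data": {
  "motion": [0.02,-0.04,0,0,0,0,-1,0.03,-0.03,0.03,0,0,0,-1,0.03,0,0.03,0,0,0,-1,0.02,0,0.02,0,0,0,-1,0,0,0,0,0,0,-1]
}}

```text
t: 31.0
tool_pos: [0.3845, -0.2896, 0.2322]
orientation: [-0.312, -2.07, 2.072]
force: [0.4, -0.6, -1.0]
opening: 0.0005
```

```bash
python3 cv.py d20; python3 -c "
from p import *
s=imaging.read_camera('scene'); t=imaging.read_camera('top'); w=imaging.read_camera('wrist'); print(cur()[0]['t'],cur()[1])
cv2.imwrite('pics/s20.png',s);cv2.imwrite('pics/t20.png',t);cv2.imwrite('pics/w20b.png',w)"
```

```text
31.3 [ 0.38684625 -0.28722457  0.23037581]
```

View pics/t20.png

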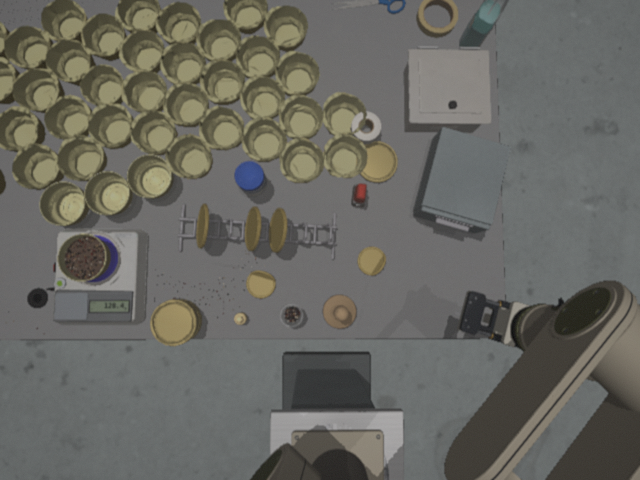

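View pics/s20.png

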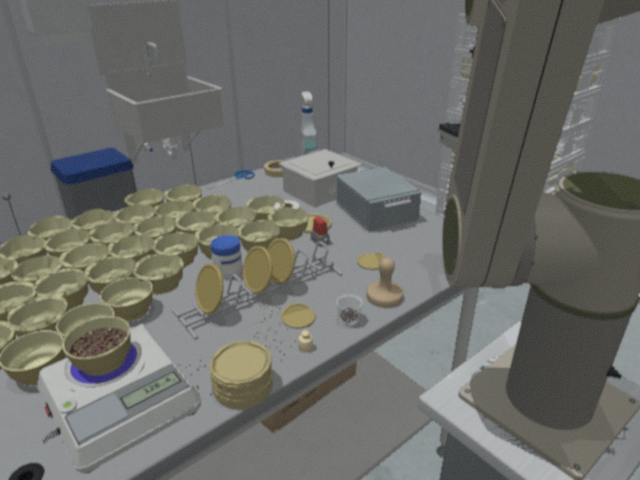

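View pics/w20b.png

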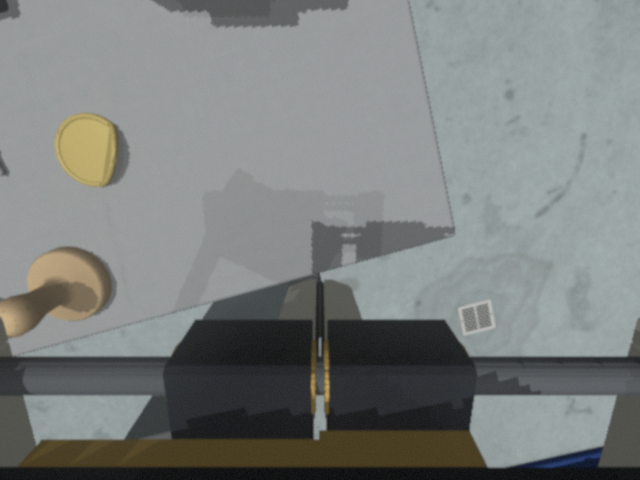

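```bash
python3 -c "
from p import *
o=[]
for n,c,(x,y,w,h) in(('top','t20',(410,120,100,115)),('scene','s20',(325,155,105,80))):
    im=cv2.imread(f'pics/{c}.png'); k=4; im=cv2.resize(im[y:y+h,x:x+w],None,fx=k,fy=k,interpolation=cv2.INTER_CUBIC); m=imaging.camera_model(n)
    for col,b in(((0,0,255),[[-.1025,-.07,.091],[-.0905,-.07,.091],[-.0905,.07,.091],[-.1025,.07,.091]]),((0,255,0),[[-.1175,-.04,.078],[-.1025,-.04,.078],[-.1025,.04,.078],[-.1175,.04,.078]])):
        cv2.polylines(im,[np.int32((proj(m,pose(b,*CB[:3]))-[x,y]+.5)*k)],True,col,1)
    o.append(im)
H=max(i.shape[0] for i in o)
cv2.imwrite('pics/fin.png',np.hstack([np.pad(i,((0,H-i.shape[0]),(0,0),(0,0))) for i in o])[:600,:800])"
```

```text
(no output)
```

View pics/fin.png

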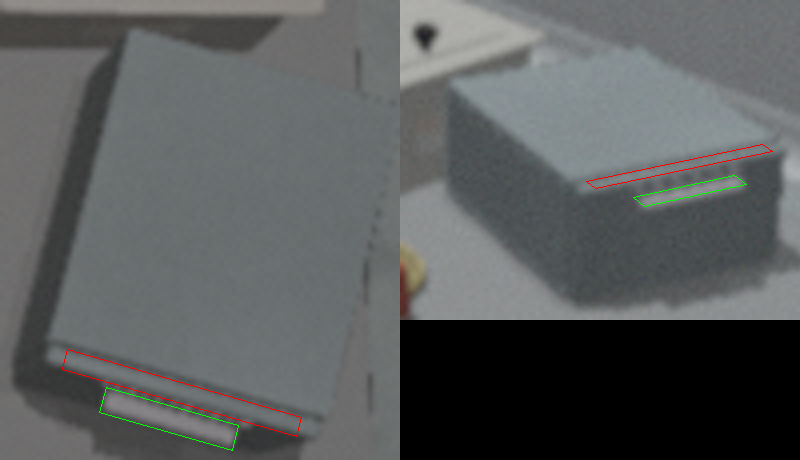

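```bash
python3 -c "
from plant import robot
print(robot.read_state()['force']); print(robot.close_job())"
```

```text
[ 0.3177719  -0.06162203 -0.35927149]
the job is handed in; nothing more can be done
None
```

I put the chipped, small and bent lids in the drawer, pushed it shut, and handed the job in at about 31 s of the 72 s allowed. No verdict came back. I lifted each lid out along its own plane, lowered it tilted until its rim was on or within a few mm of what lay under it, and let it down. The three lie flat in a stack, with the bent one on top, fold up.

**Last checks:**
- **Drawer:** it ran onto its stop at about 23 N. The front panel and pull then matched the shut position to about 1–2 mm in the top and scene pictures.
- **Good lids:** all three still stand in their slots.
- **Other things on the table:** the tamper, pot, stamp, weight and the look-alike lids show no visible movement.
- **Arm:** it stood clear of everything, with the force reading near zero.

**What did not go cleanly:**
- While releasing the first lid, the lower finger leaned on the drawer's side wall, with about 17 N along y (19 N in all). I backed off at once.
- At the end of the push there was also about 17 N of upward force on the tool, about 30 N in all with the push.
- For the small lid I felt no clear contact before letting go, so its lower rim may have been a few mm above the stack.

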